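# Put the pastry tools away

## Task

Put the pastry tools away: stand each of the two loose wooden tampers, foot down and fully home, in the hole of the dark block that matches its diameter (the one it fits snugly), and lay the rolling pin level in both notches of its cradle, about centred along it, setting it down rather than dropping it. One tamper has been left standing inside the cradle, so the pin goes in after that one is out. Leave everything else where it stands, the tamper already in the block included.

Things in the scene. Friction and masses are not known exactly. Their poses are not given: they have to be found in the camera images.
- block: fixed dark wooden block, 260 x 70 x 60 mm high; origin at the centre of its underside, x along the row of holes (long side), z up. Five blind round holes along x, 48 mm apart, 45 mm deep (floor 15 mm above the worktop), 2 mm chamfers, growing towards +x: 18, 22, 26, 30, 34 mm; each is 2 mm wider than the tamper meant for it. The middle one is taken; the two end ones stay empty
- block_hole0 (a point): centre of the mouth (60 mm above the worktop) of the 18 mm hole; no loose tamper belongs in it
- block_hole1 (a point): centre of the mouth of the 22 mm hole, for the 20 mm tamper
- block_hole2 (a point): centre of the mouth of the 26 mm hole, where the stored tamper stands
- block_hole3 (a point): centre of the mouth of the 30 mm hole, for the 28 mm tamper
- block_hole4 (a point): centre of the mouth of the 34 mm hole; no loose tamper belongs in it
- tamper_small: loose pale wooden tamper: straight round stick, 20 mm diameter, 130 mm tall, shallow groove at 85 to 98 mm, head of the same diameter at 98 to 123 mm, domed top. About 35 g (0.7 to 1.4 times). Origin at the centre of its foot, z up. It stands on the worktop between mill and jar or inside the cradle; the other loose tamper is in the other place
- tamper_large: loose pale wooden tamper of the same shape and height, 28 mm in diameter, about 60 g (varies 0.7 to 1.4 times). Origin at the centre of its foot, z up along it
- tamper_stored: pale wooden tamper of the same shape and height, 24 mm in diameter, standing loose in the middle hole of the block, its top 85 mm above the block's top; not to be disturbed. Origin at the centre of its foot, z up
- cradle: fixed dark wooden cradle: two upright rests, 20 mm thick, 76 wide, 58 high, at x = -75 and +75 mm, each with a 90 degree V notch in its top, 48 mm wide, bottom 34 mm above the worktop; two rails 10 mm high at y = -33 and +33 join them. Origin on the worktop in the middle, x along the resting pin, z up. The pin at rest has its axis 59.5 mm above the worktop over the cradle's x axis
- pin: loose pale wooden rolling pin: barrel 36 mm in diameter and 200 mm long, plus a narrower handle 22 mm thick and 35 mm long at each end (270 mm in all), about 170 g (varies 0.7 to 1.4 times). Origin on its axis at mid-length, x along it. It lies on the worktop in front of the robot (axis 18 mm high), roughly across, and can roll
- mill: bystander: dark pepper mill, 165 mm tall, 52 mm across at the foot; origin at the centre of its underside
- jar: bystander: glass jar with a lid, 110 mm tall, 60 mm across; origin at the centre of its underside
- mug: bystander: white mug, 90 mm tall, 80 mm across, handle on its +y side; origin at the centre of its underside
- ramekin: bystander: white bowl, 45 mm tall, 90 mm across; origin at the centre of its underside
- cup: bystander: small cup, 60 mm tall, 64 mm across; origin at the centre of its underside
- tin: bystander: metal can, 75 mm tall, 66 mm across; origin at the centre of its underside
Mind the look-alikes: they are no part of the job. What is shaped like the tamper_small but yellow is not meant.

How it is judged:
By the outcome, as a careful person would: the job done as asked, in the order asked, and still so for the second after the job is handed in, with the robot touching nothing.
It also fails if it takes over 69 s, if anything falls off the work surface, if the arm or the gripper's body presses on something with over 40 N, if the wrist force passes 120 N, or if a joint passes its speed limit or range.

## Robot

A 6-joint arm with a two-finger parallel gripper is mounted at the origin on the work surface. World frame = base frame: x ahead of the robot, y to its left, z up, the work surface at z = 0. Lengths are in mm, angles in rad, forces in N, time in s.
With the tool pointing down it reaches from about 400 to 925 mm from the base axis. Payload 12.5 kg.
Tool frame: the origin (TCP) lies on the centre line of the jaws, within the pads' length; the fingertips stand 14 mm ahead of it and the grasp point (between the pads) lies 5 mm behind it; z points along the fingers, y is the direction in which the jaws open and shut (so a half turn about z gives the same grasp; the last joint's range is limited). The gripper opens to 95 mm and grips with 3 to 60 N. Pads are 20 mm wide; open, the fingers measure 119 mm over their backs; the gripper's body (75 mm by 180 mm) begins 59 mm behind the grasp point.
Start: joints at [1.047, 0.491, 1.559, -0, 1.092, -0.106], TCP at [253.579, 571.264, 228.661] pointing down, gripper open.
Joint ranges: [-3.1, 3.1], [-0.84, 2.19], [0.05, 2.79], [-1.13, 4.28], [0.06, 2.93], [-2.69, 2.69]. Speed limits (rad/s): [2.22, 2.22, 2.79, 3.14, 3.14, 3.14].

## Interface

Orientations are given as [roll, pitch, yaw] about the fixed x, y, z axes, in that order (R = Rz(yaw) Ry(pitch) Rx(roll)).
In Python, from cell import * gives the robot as it stands.
- The arm moves only by the tool play_rows, never from a script. Its argument "moves" is a list of rows, each a list of 7 numbers: the shift along the tool's x, y, z in m, then the turn, a rotation vector about the tool's x, y, z in rad, then the opening in per cent of the stroke, from 0 (shut) to 100 (fully open). In form: [[tx, ty, tz, ax, ay, az, claw], ...]. A call has 1 to 8 rows; each row shifts and turns the pose as measured when the row begins, along the tool's axes as they then stand; what a row does not reach is not made up. A row lasts 1/10 s, in which the tool goes at most 50 mm and 8.59 degrees, less where a joint would pass 70% of its speed; a pose out of reach is approached as far as the arm can. A call is refused whole if a number of a shift passes 0.05 or a number of a turn 0.15, either way. A call with a gripper value outside its range is refused whole. The fingers move at their own pace and stop on an object; the grip force is fixed at half the most. Time passes only in rows, so rows that do not move let the fingers close. It gives the time, the measured TCP pose, the force and the opening at its end, in the units of the state.
- state(): the state, without advancing time (a new reading comes with each control period).
- read_camera(name): name is "side" or "top"; returns a dict with "img" (420x560x3 uint8, red, green, blue), "fx", "fy", "cx", "cy" (pixels), "R" (3x3) and "t" (3): a world point X has camera coordinates R X + t. Camera axes: x right, y down, z forward; pixel columns grow to the right and rows downward; lengths in mm; the calibration is good to about 2 mm. A picture is of the moment at which its call begins. There is no depth.
- job_done(): hands the job in, once; it reports no verdict.
The state is a dict: "t": time; "joints": joint angles; "qvel": joint speeds; "tau": joint torques, N m; "eef_pos": TCP position; "tcp_rot": TCP orientation; "ft_force": force on the tool from outside, world axes, zero at the start; "moment": the same for the moment, N m; "opening": opening from 0.0 (shut) to 1.0 (fully open).
Only numpy, scipy, OpenCV 4.12 (cv2) and the standard library are available. Lean on these libraries where they do the work, as an engineer would, in place of code of your own. Each camera call takes 0.05 s, during which the arm holds its last target.

## Working session

There is one attempt and no reset: what is moved stays moved. The work goes in short steps, Python scripts to look and compute and a tool call to move; the robot and the scene stay as the last step left them, time stands still between calls to the robot, and variables do not carry over. Pictures are saved under pics/ and viewed, and the job is handed in when it is done.

Besides the shell and the picture viewer there is one more tool, called after "Call:" by a JSON object that holds its "name" and its "arguments". play_rows: Moves the arm, as the interface text tells. Its arguments: {"type":"object","properties":{"moves":{"type":"array"}},"required":["moves"]}

```bash
mkdir -p pics; ls; python3 - <<'E'
from cell import *
import cv2
print(state())
for n in("side","top"):
    c=read_camera(n); print(n,c["fx"],c["fy"],c["cx"],c["cy"],c["R"],c["t"])
    cv2.imwrite(f"pics/{n}0.png",c["img"][:,:,::-1])
E
```

```text
pics
{'t': 0.0, 'joints': array([ 1.04740097e+00,  4.91576640e-01,  1.55946345e+00, -1.23485446e-05,
        1.09170746e+00, -1.05570497e-01]), 'qvel': array([-0.00021885,  0.00053917, -0.0004873 , -0.00122411,  0.00047697,
       -0.0001256 ]), 'tau': array([-1.72152089e-03, -6.12676692e+01, -2.58177406e+01,  6.91392459e-02,
        4.84309229e-02, -1.26349960e-04]), 'eef_pos': array([253.4542484 , 571.04274512, 228.04630955]), 'tcp_rot': array([-3.14044303e+00, -1.10805833e-04,  2.72377343e+00]), 'ft_force': array([-0.63206191, -0.28995047, -0.05626731]), 'moment': array([ 0.00391874, -0.04541744, -0.00502637]), 'opening': 1.0005273058698032}
side 508.45657255008337 508.45657255008337 283.38963999700354 200.68839435232772 [[-0.97143986 -0.23646768  0.01968846]
 [-0.15234892  0.55794734 -0.81577237]
 [ 0.18191867 -0.79547332 -0.57803789]] [ 567.80912885  135.38844401 1446.21901623]
top 452.75215606865606 452.75215606865606 280.12668413091853 211.91454971780757 [[-0.00498522 -0.99988469 -0.01434435]
 [-0.99051131  0.00690758 -0.13725753]
 [ 0.13734079  0.01352398 -0.99043153]] [  22.68028443  587.17100173 1570.27817674]
```

View pics/side0.png

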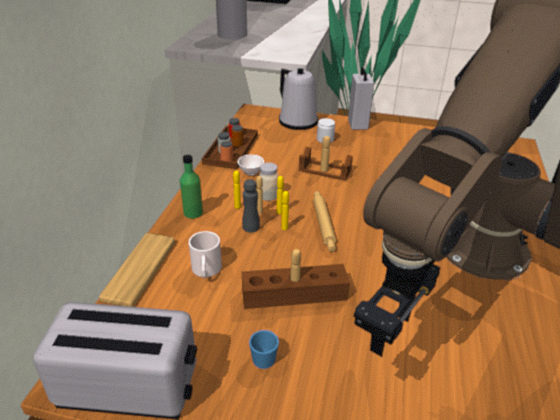

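View pics/top0.png

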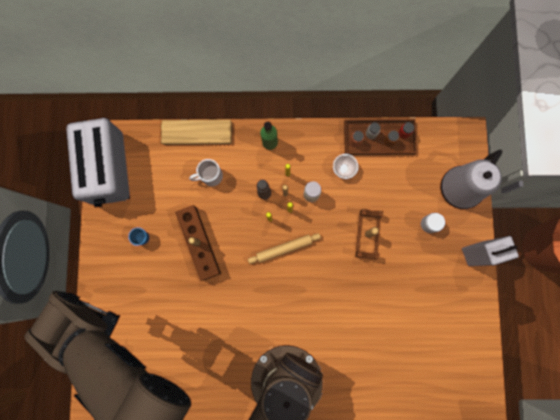

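```bash
cat > h.py <<'E'
import numpy as np, cv2
def snap(n,name):
    from cell import read_camera
    c=read_camera(n); np.savez(f"pics/{name}.npz",**c); return c
def crop(img,x0,y0,x1,y1,k,out):
    im=cv2.resize(img[y0:y1,x0:x1,::-1],None,fx=k,fy=k,interpolation=cv2.INTER_CUBIC)
    for x in range((x0+9)//10*10,x1,10):
        cv2.line(im,((x-x0)*k,0),((x-x0)*k,6 if x%50 else 14),(255,255,255),1)
        if x%20==0: cv2.putText(im,str(x),((x-x0)*k,24),0,.4,(255,255,255),1)
    for y in range((y0+9)//10*10,y1,10):
        cv2.line(im,(0,(y-y0)*k),(6,(y-y0)*k),(255,255,255),1)
        if y%20==0: cv2.putText(im,str(y),(8,(y-y0)*k+4),0,.4,(255,255,255),1)
    cv2.imwrite(out,im)
def proj(c,X):
    p=np.atleast_2d(X)@c["R"].T+c["t"]
    return np.c_[c["fx"]*p[:,0]/p[:,2]+c["cx"],c["fy"]*p[:,1]/p[:,2]+c["cy"]]
def ray(c,u,v,z):
    d=c["R"].T@np.array([(u-c["cx"])/c["fx"],(v-c["cy"])/c["fy"],1]); o=-c["R"].T@c["t"]
    return o+d*(z-o[2])/d[2]
E
python3 - <<'E'
from h import *
a=snap("top","t1");b=snap("side","s1")
crop(a["img"],170,200,325,285,5,"pics/a1.png")
crop(a["img"],245,145,400,265,5,"pics/a2.png")
crop(b["img"],170,130,370,310,4,"pics/b1.png")
E
```

```text
(no output)
```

View pics/a1.png

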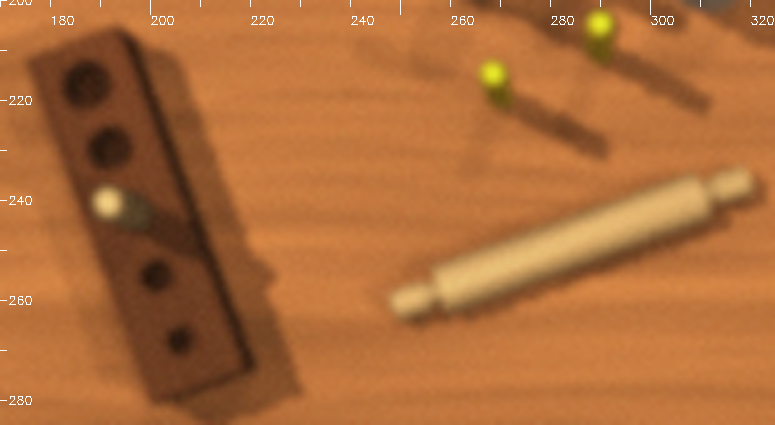

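View pics/a2.png

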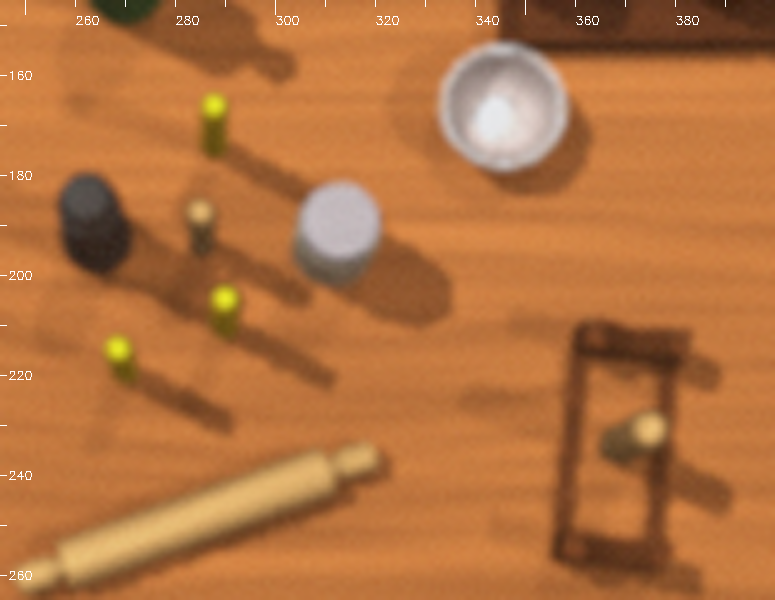

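View pics/b1.png

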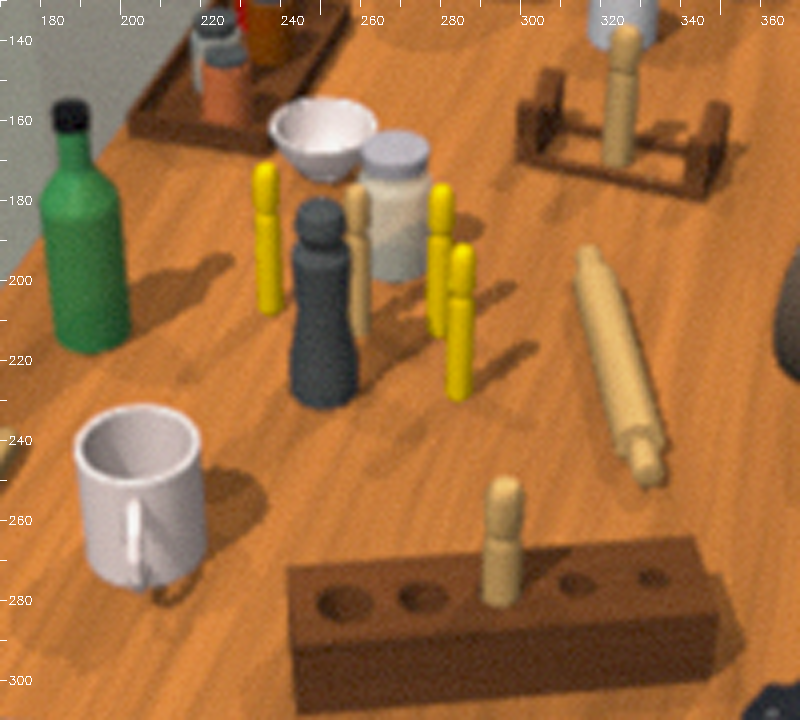

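```bash
cat > fit.py <<'E'
from h import *
from scipy.optimize import least_squares
T=dict(np.load("pics/t1.npz"));S=dict(np.load("pics/s1.npz"))
a1=lambda x,y:(170+(x+.5)/5-.5,200+(y+.5)/5-.5)
a2=lambda x,y:(245+(x+.5)/5-.5,145+(y+.5)/5-.5)
b1=lambda x,y:(170+(x+.5)/4-.5,130+(y+.5)/4-.5)
def fit(name,obs,x0):
    def w(p,m):
        c,s=np.cos(p[2]),np.sin(p[2]); return [p[0]+c*m[0]-s*m[1],p[1]+s*m[0]+c*m[1],m[2]]
    def f(p): return np.concatenate([(proj(c,w(p,m))[0]-uv) for c,uv,m in obs])
    r=least_squares(f,x0,loss='soft_l1'); print(name,r.x.round(3),"res",np.round(f(r.x),1)); return r.x
def sep(name,obs,x0):
    p=fit(name,obs,x0); 
    for n,c in(("T",T),("S",S)): print("   ",n,end='');fit(name,[o for o in obs if o[0] is c],p)
blk=[(T,a1(87,85),(96,0,60)),(T,a1(110,148),(48,0,60)),(T,a1(155,275),(-48,0,60)),(T,a1(180,341),(-96,0,60)),
(T,a1(27,62),(130,35,60)),(T,a1(120,27),(130,-35,60)),(T,a1(250,370),(-130,-35,60)),(T,a1(155,403),(-130,35,60)),
(S,b1(344,604),(96,0,60)),(S,b1(423,597),(48,0,60)),(S,b1(577,584),(-48,0,60)),(S,b1(654,577),(-96,0,60)),
(S,b1(288,568),(130,-35,60)),(S,b1(298,640),(130,35,60)),(S,b1(694,537),(-130,-35,60)),(S,b1(717,605),(-130,35,60))]
c=ray(T,*a1(132,215),60)
sep("block",blk,[c[0],c[1],1.2])
pin=[(T,a1(392,303),(-135,0,18)),(T,a1(752,182),(135,0,18)),(T,a1(447,292),(-100,0,18)),(T,a1(705,195),(100,0,18)),
(S,b1(588,249),(135,0,18)),(S,b1(650,481),(-135,0,18)),(S,b1(589,283),(100,0,20)),(S,b1(640,440),(-100,0,20))]
c=ray(T,*a1(575,245),18); print(c)
sep("pin",pin,[c[0],c[1],-1.3])
# cradle: posts tops
cr=[(T,a2(560,595),(0,0,0))]
E
python3 fit.py
python3 - <<'E'
from h import *
T=dict(np.load("pics/t1.npz"));S=dict(np.load("pics/s1.npz"))
crop(T["img"],350,200,400,270,10,"pics/c1.png")
crop(S["img"],290,130,360,190,10,"pics/c2.png")
crop(T["img"],255,155,335,210,10,"pics/c3.png")
crop(S["img"],225,160,300,240,8,"pics/c4.png")
E
```

```text
block [4.80540e+02 3.11606e+02 3.75000e-01] res [ 0.   0.1  0.1  0.1  0.7  0.2  0.5 -0.1 -0.6 -0.5 -0.6 -0.8 -0.6 -0.5
 -0.6  0.5  0.4 -0.7  0.2 -0.6  0.3 -0.5  0.  -0.3 -0.5 -0.5 -1.   1.8
  0.1 -0.8  1.   1.5]
    Tblock [4.80203e+02 3.11058e+02 3.74000e-01] res [ 0.2  0.2  0.3  0.2  0.8  0.3  0.6  0.  -0.4 -0.4 -0.4 -0.7 -0.5 -0.3
 -0.5  0.6]
    Sblock [4.80621e+02 3.12234e+02 3.77000e-01] res [ 0.3 -0.5  0.1 -0.4  0.2 -0.3 -0.1 -0.2 -0.6 -0.2 -1.   2.1  0.  -0.8
  1.   1.6]
[458.18192511   4.17749918  18.        ]
pin [459.978   5.692  -1.23 ] res [ 0.5  0.8 -0.4 -0.8 -1.2 -0.3 -0.1 -0.   0.   1.3 -0.3 -1.6  1.5 -1.4
 -0.   0. ]
    Tpin [459.723   4.867  -1.241] res [ 0.6  0.5  0.  -0.3 -1.1 -0.6  0.2  0.3]
    Spin [460.321   8.738  -1.219] res [-0.7  1.8 -0.1 -0.9  0.9 -0.9  0.1  0.7]
```

View pics/c1.png

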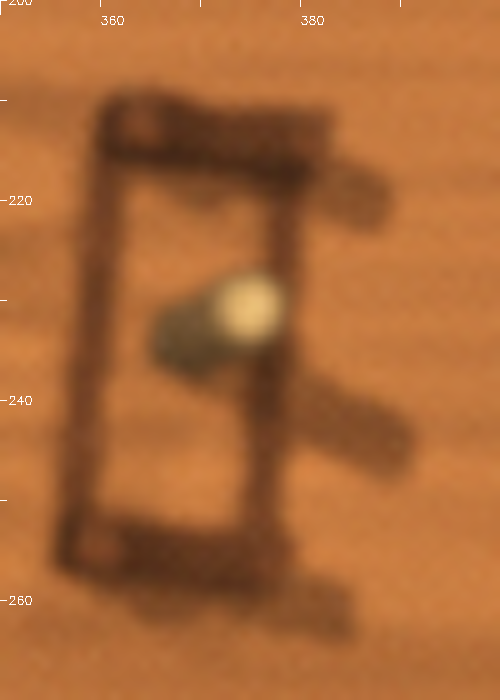

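View pics/c2.png

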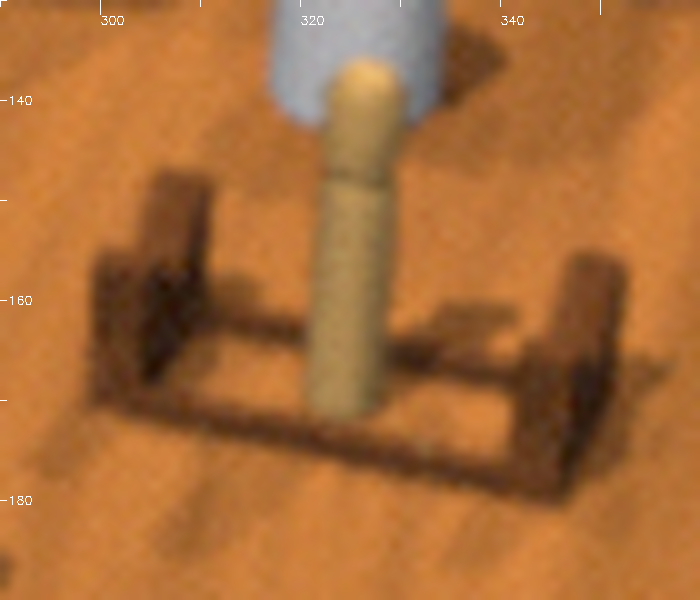

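View pics/c3.png

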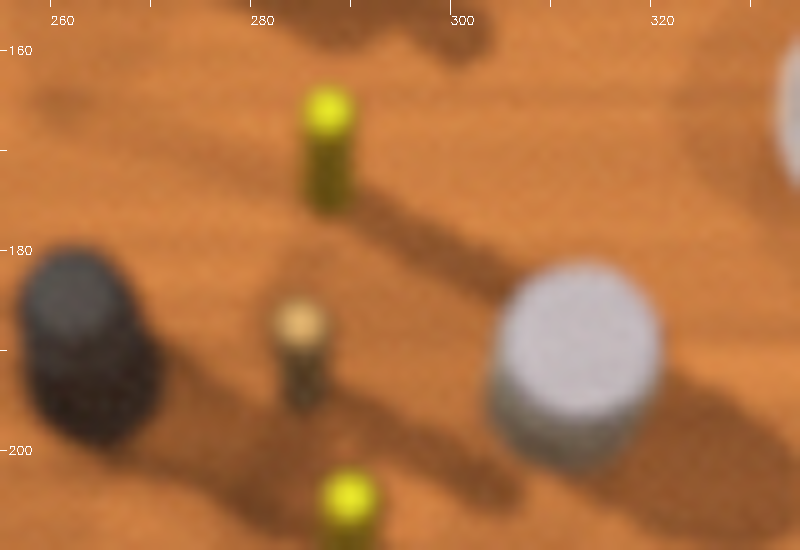

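View pics/c4.png

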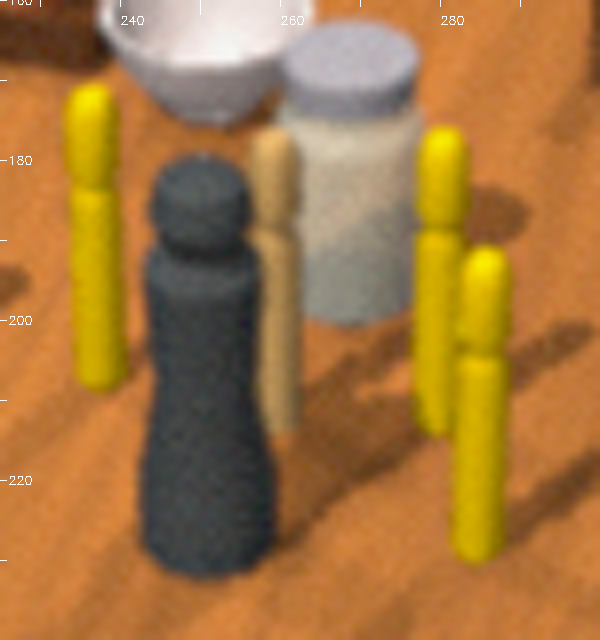

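```bash
cat > fit2.py <<'E'
from fit import *
for c in(T,S): print("cam",(-c["R"].T@c["t"]).round(0))
c1=lambda x,y:(350+(x+.5)/10-.5,200+(y+.5)/10-.5)
c2=lambda x,y:(290+(x+.5)/10-.5,130+(y+.5)/10-.5)
c3=lambda x,y:(255+(x+.5)/10-.5,155+(y+.5)/10-.5)
c4=lambda x,y:(225+(x+.5)/8-.5,160+(y+.5)/8-.5)
def tam(name,r,td,tf,sh,sf):
    def f(p):
        P=lambda c,z:proj(c,[p[0],p[1],z])[0]
        return np.r_[P(T,124)-td,P(T,0)-tf,P(S,110)[0]-sh[0],P(S,0)-sf]
    q=ray(T,*tf,0)
    s=least_squares(f,q[:2]); print(name,s.x.round(1),f(s.x).round(1), "T only dome",ray(T,*td,124).round(1),"foot",q.round(1),"S foot",ray(S,*sf,0).round(1)); return s.x
# foot centre = bottom extremity up by r*foreshortening
ts=tam("small",10,c3(300,325),c3(303,408-28),c4(275,190),c4(276,432-14))
tl=tam("large",14,c1(250,308),c1(189,337),c2(365,110),c2(343,418-29))
q=np.array([ray(T,*c1(x,y),z)for x,y,z in((105,100,58),(332,112,58),(290,590,58),(58,565,58))]);print(q.round(0),q.mean(0))
def box(x0,x1,y0,y1,z0,z1):
    P=np.array([[x,y,z] for x in(x0,x1) for y in(y0,y1) for z in(z0,z1)],float)
    return [(P[i],P[j]) for i in range(8) for j in range(i) if bin(i^j).count('1')==1]
def rest(x):
    s=[(-38,0),(-38,58),(-24,58),(0,34),(24,58),(38,58),(38,0)];L=[]
    for X in(x-10,x+10): L+=[(np.array([X,*a]),np.array([X,*b])) for a,b in zip(s,s[1:]+s[:1])]
    L+=[(np.array([x-10,*a]),np.array([x+10,*a])) for a in s]; return L
def draw(cam,x0,y0,x1,y1,k,items,out):
    im=cv2.resize(cam["img"][y0:y1,x0:x1,::-1],None,fx=k,fy=k,interpolation=cv2.INTER_CUBIC)
    for (px,py,yaw),L,col in items:
        for a,b in L:
            R=np.array([[np.cos(yaw),-np.sin(yaw),0],[np.sin(yaw),np.cos(yaw),0],[0,0,1]])
            uv=proj(cam,np.array([a,b])@R.T+[px,py,0]); uv=((uv-[x0,y0]+.5)*k-.5).round().astype(int)
            cv2.line(im,tuple(map(int,uv[0])),tuple(map(int,uv[1])),col,1)
    cv2.imwrite(out,im)
def circ(r,z,n=24,): 
    t=np.linspace(0,2*np.pi,n+1); P=np.c_[r*np.cos(t),r*np.sin(t),t*0+z]; return list(zip(P[:-1],P[1:]))
cyl=lambda r:circ(r,0)+circ(r,85)+circ(r,123)+[(np.array([0,0,0.]),np.array([0,0,130.]))]
def hx(r,z,axis=0): return None
def pinl():
    L=[]
    for x,r in((-135,11),(-100,11),(-100,18),(100,18),(100,11),(135,11)):
        L+=[(np.array([x,a[0],a[1]+18]),np.array([x,b[0],b[1]+18])) for a,b in circ(r,0)]
    return L
blkl=box(-130,130,-35,35,0,60)+sum([[(a+[ -96+48*i,0,0],b+[-96+48*i,0,0]) for a,b in circ(9+2*i,60)] for i in range(5)],[])
crl=rest(-75)+rest(75)+box(-75,75,-36,-30,0,10)+box(-75,75,30,36,0,10)
E
cat > ov.py <<'E'
from fit2 import *
import sys
CR=[float(v) for v in sys.argv[1:4]]; B=[480.4,311.6,.375];P=[459.8,5.5,-1.235]
G=(0,255,0)
draw(T,350,200,400,270,8,[(CR,crl,G),((*tl,0),cyl(14),(255,255,0))],"pics/o1.png")
draw(S,290,130,360,190,10,[(CR,crl,G),((*tl,0),cyl(14),(255,255,0))],"pics/o2.png")
draw(T,170,200,325,285,5,[(B,blkl,G),(P,pinl(),G)],"pics/o3.png")
draw(S,225,160,350,310,4,[(B,blkl,G),(P,pinl(),G),((*ts,0),cyl(10),G)],"pics/o4.png")
E
python3 ov.py 600 -200 0 | tail -12
```

```text
pin [459.978   5.692  -1.23 ] res [ 0.5  0.8 -0.4 -0.8 -1.2 -0.3 -0.1 -0.   0.   1.3 -0.3 -1.6  1.5 -1.4
 -0.   0. ]
    Tpin [459.723   4.867  -1.241] res [ 0.6  0.5  0.  -0.3 -1.1 -0.6  0.2  0.3]
    Spin [460.321   8.738  -1.219] res [-0.7  1.8 -0.1 -0.9  0.9 -0.9  0.1  0.7]
cam [ 366.   -3. 1636.]
cam [ 309. 1209.  935.]
small [661.7   1.6] [ 0.3 -0.2  0.1  0.8 -0.3 -0.2  0.4] T only dome [660.9   2.6 124. ] foot [664.6   2.    0. ] S foot [ 6.618e+02 -5.000e-01  0.000e+00]
large [ 511.9 -299.1] [ 0.5 -0.2 -0.   0.2 -0.1 -0.1  0.9] T only dome [ 511.3 -297.4  124. ] foot [ 512.8 -299.2    0. ] S foot [ 512.8 -305.2    0. ]
[[ 591. -262.   58.]
 [ 587. -341.   58.]
 [ 420. -321.   58.]
 [ 429. -241.   58.]] [ 506.549514  -291.1957197   58.       ]
```

```bash
python3 ov.py 507 -290 -0.09 >/dev/null
```

```text
(no output)
```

View pics/o1.png

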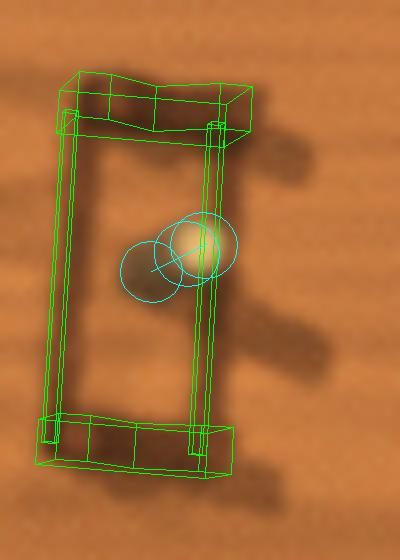

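View pics/o2.png

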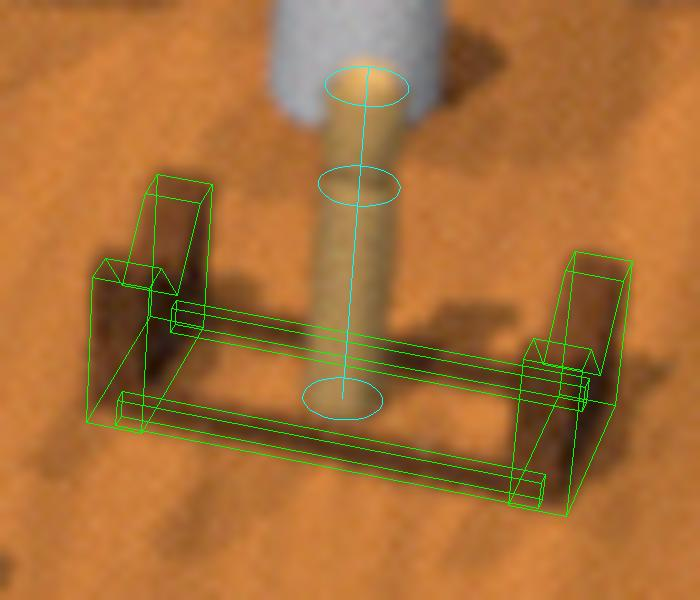

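View pics/o3.png

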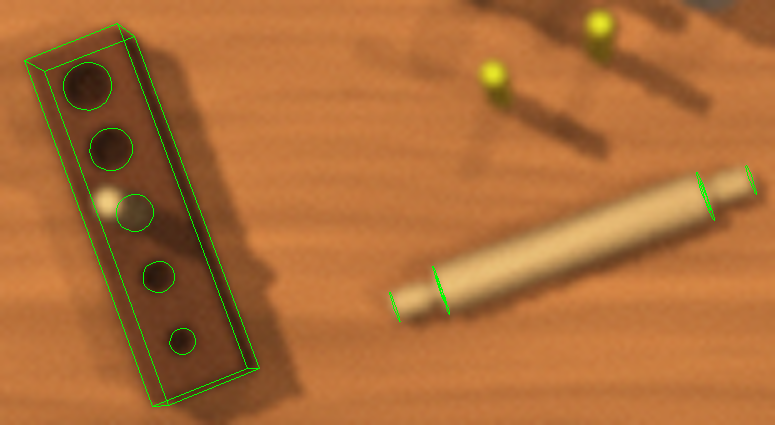

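View pics/o4.png

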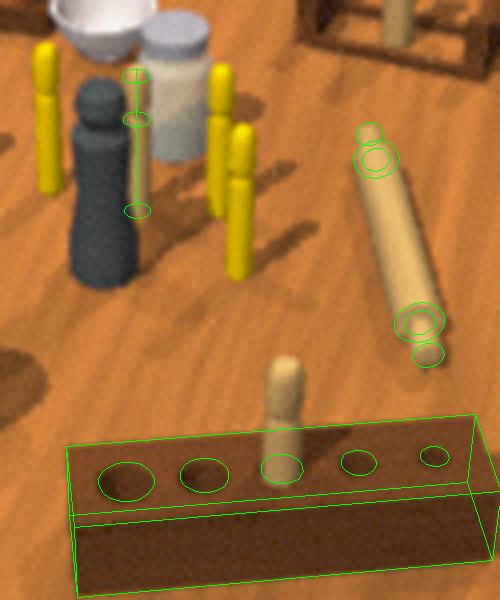

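```bash
python3 ov.py 505 -297.5 -0.08 >/dev/null; python3 -c "
import cv2,numpy as np
a=cv2.imread('pics/o1.png');b=cv2.imread('pics/o2.png')[:560]
b=cv2.resize(b,(400,320));c=np.zeros((560,400,3),np.uint8);c[:320]=b;cv2.imwrite('pics/o5.png',np.hstack([a,c]))"
```

```text
(no output)
```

View pics/o5.png

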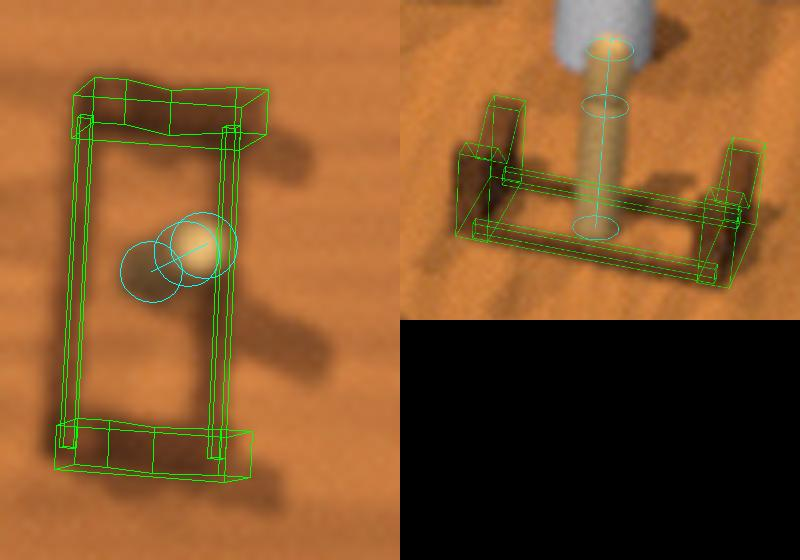

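```bash
python3 ov.py 506 -295 -0.10 >/dev/null; python3 -c "
import cv2,numpy as np
a=cv2.imread('pics/o1.png');b=cv2.imread('pics/o2.png')[:560]
b=cv2.resize(b,(400,320));c=np.zeros((560,400,3),np.uint8);c[:320]=b;cv2.imwrite('pics/o5.png',np.hstack([a,c]))"
```

```text
(no output)
```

View pics/o5.png

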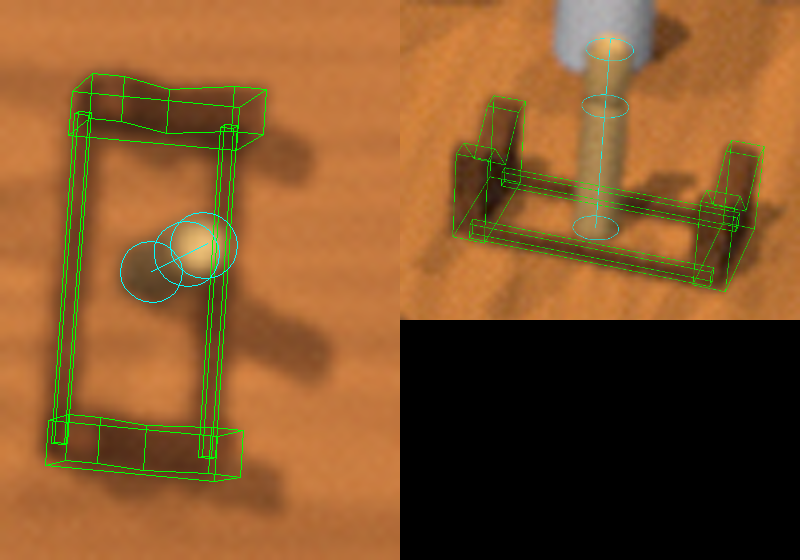

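```bash
cat > pl.py <<'E'
import numpy as np,sys
from cell import state
from scipy.spatial.transform import Rotation as Ro
# usage: pl.py claw  x,y,z,psi  [x,y,z,psi ...]
def plan(claw,wps,vmax=48,wmax=.145):
    s=state();p=np.array(s["eef_pos"]);R=Ro.from_euler('xyz',s["tcp_rot"])
    print("t %.2f"%s["t"],"p",p.round(1),"rpy",np.round(s["tcp_rot"],3),"q6 %.2f"%s["joints"][5],"F",np.round(s["ft_force"],1),"op %.3f"%s["opening"])
    for w in wps:
        tg=np.array(w[:3]);Rt=Ro.from_euler('xyz',[np.pi,0,w[3]])
        rv=(R.inv()*Rt).as_rotvec()
        if len(w)>4 and w[4]: # long way round
            a=np.linalg.norm(rv); rv=rv/a*(a-2*np.pi)
        n=int(max(1,np.ceil(np.linalg.norm(tg-p)/vmax),np.ceil(np.abs(rv).max()/wmax)))
        print("->",w,n,"rows")
        for i in range(n):
            d=(R.inv().apply((tg-p)/(n-i)))/1000
            r=rv/n
            print("[%.4f,%.4f,%.4f,%.3f,%.3f,%.3f,%g],"%(*d,*r,claw)); p=p+R.apply(d)*1000; R=R*Ro.from_rotvec(r)
if __name__=="__main__":
    plan(float(sys.argv[1]),[[float(v) for v in a.split(',')] for a in sys.argv[2:]])
E
python3 pl.py 60 500,150,300,1.4 512,-299,300,0.375
python3 - <<'E'
from fit2 import *
for n,uv,z in(("mill",c3(78,298),155),("jar",c3(582,340),110),("yA",c3(328,110),124),("yB",c3(350,497),124)): print(n,ray(T,*uv,z).round(0))
E
```

```text
t 0.20 p [253.5 571.1 228.3] rpy [-3.141 -0.     2.724] q6 -0.11 F [-0.1  0.1  0.2] op 1.000
-> [500.0, 150.0, 300.0, 1.4] 11 rows
[-0.0360,-0.0259,-0.0065,-0.000,0.000,0.120,60],
[-0.0389,-0.0214,-0.0065,-0.000,0.000,0.120,60],
[-0.0411,-0.0166,-0.0065,-0.000,0.000,0.120,60],
[-0.0428,-0.0115,-0.0065,-0.000,0.000,0.120,60],
[-0.0439,-0.0063,-0.0065,-0.000,0.000,0.120,60],
[-0.0443,-0.0010,-0.0065,-0.000,0.000,0.120,60],
[-0.0441,0.0044,-0.0065,-0.000,0.000,0.120,60],
[-0.0433,0.0096,-0.0065,-0.000,0.000,0.120,60],
[-0.0418,0.0148,-0.0065,-0.000,0.000,0.120,60],
[-0.0398,0.0197,-0.0065,-0.000,0.000,0.120,60],
[-0.0371,0.0243,-0.0065,-0.000,0.000,0.120,60],
-> [512.0, -299.0, 300.0, 0.375] 10 rows
[-0.0440,0.0088,0.0000,0.000,-0.000,0.103,60],
[-0.0429,0.0133,0.0000,0.000,-0.000,0.103,60],
[-0.0413,0.0176,0.0000,0.000,-0.000,0.103,60],
[-0.0393,0.0217,0.0000,0.000,-0.000,0.103,60],
[-0.0369,0.0256,0.0000,0.000,-0.000,0.103,60],
[-0.0341,0.0293,0.0000,0.000,-0.000,0.103,60],
[-0.0309,0.0326,0.0000,0.000,-0.000,0.103,60],
[-0.0274,0.0356,0.0000,0.000,-0.000,0.103,60],
[-0.0236,0.0382,0.
[... 744 characters left out ...]
 -1.241] res [ 0.6  0.5  0.  -0.3 -1.1 -0.6  0.2  0.3]
    Spin [460.321   8.738  -1.219] res [-0.7  1.8 -0.1 -0.9  0.9 -0.9  0.1  0.7]
cam [ 366.   -3. 1636.]
cam [ 309. 1209.  935.]
small [661.7   1.6] [ 0.3 -0.2  0.1  0.8 -0.3 -0.2  0.4] T only dome [660.9   2.6 124. ] foot [664.6   2.    0. ] S foot [ 6.618e+02 -5.000e-01  0.000e+00]
large [ 511.9 -299.1] [ 0.5 -0.2 -0.   0.2 -0.1 -0.1  0.9] T only dome [ 511.3 -297.4  124. ] foot [ 512.8 -299.2    0. ] S foot [ 512.8 -305.2    0. ]
[[ 591. -262.   58.]
 [ 587. -341.   58.]
 [ 420. -321.   58.]
 [ 429. -241.   58.]] [ 506.549514  -291.1957197   58.       ]
mill [665.  76. 155.]
jar [658. -94. 110.]
yA [736.  -7. 124.]
yB [602. -14. 124.]
```

Call:
{"name": "play_rows", "arguments": {"moves": [[-0.036,-0.026,-0.0065,0,0,0.12,70],[-0.039,-0.0214,-0.0065,0,0,0.12,70],[-0.041,-0.0166,-0.0065,0,0,0.12,70],[-0.043,-0.0115,-0.0065,0,0,0.12,70],[-0.044,-0.006,-0.0065,0,0,0.12,70],[-0.044,-0.001,-0.0065,0,0,0.12,70],[-0.044,0.0044,-0.0065,0,0,0.12,70],[-0.043,0.0096,-0.0065,0,0,0.12,70]]}}

```text
t: 1.0
eef_pos: [431.9, 256.0, 279.9]
tcp_rot: [-3.139, 0.002, 1.736]
ft_force: [0.5, 0.5, 0.2]
opening: 0.702
```

```bash
python3 pl.py 70 512,-299,280,0.375
```

```text
t 1.00 p [431.9 256.  279.9] rpy [-3.139e+00  2.000e-03  1.736e+00] q6 0.24 F [0.5 0.5 0.2] op 0.702
-> [512.0, -299.0, 280.0, 0.375] 12 rows
[-0.0467,-0.0010,0.0001,-0.000,0.000,0.113,70],
[-0.0465,0.0043,0.0001,-0.000,0.000,0.113,70],
[-0.0457,0.0095,0.0001,-0.000,0.000,0.113,70],
[-0.0444,0.0146,0.0000,-0.000,0.000,0.113,70],
[-0.0424,0.0196,0.0000,-0.000,0.000,0.113,70],
[-0.0399,0.0242,0.0000,-0.000,0.000,0.113,70],
[-0.0369,0.0286,0.0000,-0.000,0.000,0.113,70],
[-0.0335,0.0326,0.0000,-0.000,0.000,0.113,70],
[-0.0296,0.0362,0.0000,-0.000,0.000,0.113,70],
[-0.0253,0.0393,-0.0000,-0.000,0.000,0.113,70],
[-0.0207,0.0419,-0.0000,-0.000,0.000,0.113,70],
[-0.0158,0.0440,-0.0000,-0.000,0.000,0.113,70],
```

Tracking is good.

Call:
{"name": "play_rows", "arguments": {"moves": [[-0.047,-0.001,0,0,0,0.115,70],[-0.047,0.0043,0,0,0,0.115,70],[-0.046,0.0095,0,0,0,0.115,70],[-0.045,0.0146,0,0,0,0.115,70],[-0.043,0.0196,0,0,0,0.115,70],[-0.04,0.0242,0,0,0,0.115,70],[-0.037,0.0286,0,0,0,0.115,70],[-0.0335,0.0326,0,0,0,0.115,70]]}}

```text
t: 1.8
eef_pos: [477.4, -132.4, 281.9]
tcp_rot: [3.139, 0.0, 0.776]
ft_force: [0.7, 1.0, 0.7]
opening: 0.695
```

```bash
python3 pl.py 70 512,-299,200,0.375
```

```text
t 1.80 p [ 477.4 -132.4  281.9] rpy [3.139 0.    0.776] q6 0.39 F [0.7 1.  0.7] op 0.695
-> [512.0, -299.0, 200.0, 0.375] 4 rows
[-0.0230,0.0357,0.0206,0.001,-0.000,0.100,70],
[-0.0193,0.0379,0.0206,0.001,-0.000,0.100,70],
[-0.0154,0.0396,0.0205,0.001,-0.000,0.100,70],
[-0.0114,0.0410,0.0205,0.001,-0.000,0.100,70],
```

Call:
{"name": "play_rows", "arguments": {"moves": [[-0.023,0.0357,0.0206,0.001,0,0.1,70],[-0.0193,0.038,0.0206,0.001,0,0.1,70],[-0.0154,0.04,0.0206,0,0,0.1,70],[-0.0114,0.041,0.0206,0,0,0.1,70],[0,0,0,0,0,0,70]]}}

```text
t: 2.3
eef_pos: [511.3, -312.5, 196.9]
tcp_rot: [3.139, -0.002, 0.35]
ft_force: [-0.0, 1.5, 0.6]
opening: 0.701
```

```bash
python3 - <<'E'
from h import *
a=snap("top","t2");b=snap("side","s2")
crop(a["img"],340,190,420,270,5,"pics/d1.png")
crop(b["img"],270,80,370,180,6,"pics/d2.png")
E
python3 pl.py 70 512,-299,150,0.375 512,-299,105,0.375
```

```text
t 2.40 p [ 511.3 -309.3  199.2] rpy [ 3.138e+00 -3.000e-03  3.560e-01] q6 0.56 F [-0.   0.2 -0.1] op 0.697
-> [512.0, -299.0, 150.0, 0.375] 2 rows
[0.0020,-0.0048,0.0246,0.002,-0.002,-0.010,70],
[0.0021,-0.0047,0.0246,0.002,-0.002,-0.010,70],
-> [512.0, -299.0, 105.0, 0.375] 1 rows
[0.0000,-0.0000,0.0450,-0.000,0.000,-0.000,70],
```

View pics/d2.png

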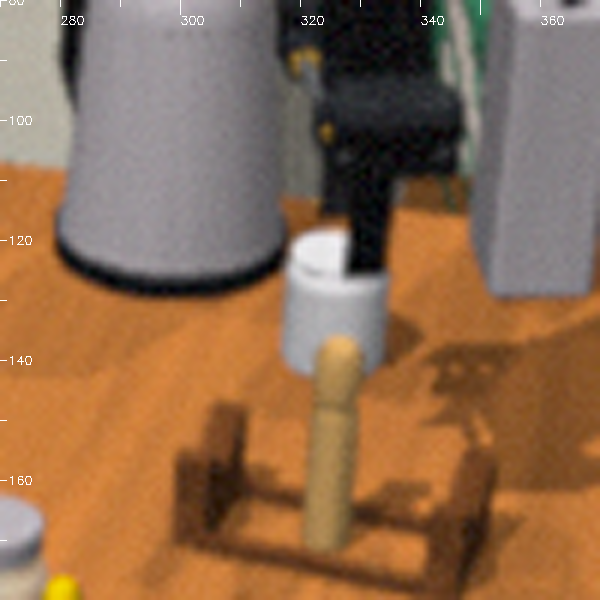

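View pics/d1.png

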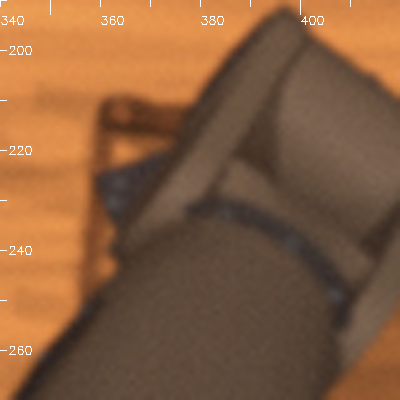

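```bash
python3 - <<'E'
from h import *
S=dict(np.load("pics/s2.npz"))
for k in (33,45): print(proj(S,[511.3-.348*k,-309.3+.938*k,185.2]))
print(proj(S,[511.9,-299,0]),proj(S,[511.9,-299,130]))
E
```

```text
[[330.10460552 124.59999049]]
[[330.81303198 126.2918175 ]]
[[323.79657899 169.38167738]] [[326.34514362 136.31875868]]
```

Call:
{"name": "play_rows", "arguments": {"moves": [[0.002,-0.005,0.02,0.002,-0.002,-0.01,70],[0.002,-0.005,0.015,0,0,-0.01,70],[0,0,0,0,0,0,70]]}}

```text
t: 2.7
eef_pos: [512.1, -295.6, 166.0]
tcp_rot: [3.138, -0.003, 0.381]
ft_force: [-0.2, 0.8, 0.8]
opening: 0.702
```

```bash
python3 pl.py 70 512,-299.5,103,0.375
```

```text
t 2.70 p [ 512.1 -295.6  166. ] rpy [ 3.138e+00 -3.000e-03  3.810e-01] q6 0.55 F [-0.2  0.8  0.8] op 0.702
-> [512.0, -299.5, 103.0, 0.375] 2 rows
[-0.0009,0.0017,0.0315,0.002,-0.002,0.003,70],
[-0.0008,0.0017,0.0315,0.002,-0.002,0.003,70],
```

Call:
{"name": "play_rows", "arguments": {"moves": [[-0.001,0.002,0.025,0.002,-0.002,0.003,70],[-0.001,0.002,0.025,0,0,0.003,70],[0,0,0.01,0,0,0,70],[0,0,0,0,0,0,70]]}}

```text
t: 3.1
eef_pos: [514.2, -298.0, 110.5]
tcp_rot: [3.133, -0.005, 0.381]
ft_force: [-0.2, -0.2, 0.0]
opening: 0.7
```

```bash
python3 pl.py 70 512,-299.5,103,0.375
```

```text
t 3.10 p [ 514.2 -298.   110.5] rpy [ 3.133 -0.005  0.381] q6 0.55 F [-0.2 -0.2  0. ] op 0.700
-> [512.0, -299.5, 103.0, 0.375] 1 rows
[-0.0026,0.0005,0.0075,0.008,-0.005,0.006,70],
```

Call:
{"name": "play_rows", "arguments": {"moves": [[-0.0025,0.0005,0.0075,0.008,-0.005,0.006,70],[0,0,0,0,0,0,70]]}}

```text
t: 3.3
eef_pos: [512.8, -299.5, 104.9]
tcp_rot: [3.14, -0.001, 0.376]
ft_force: [0.8, -0.1, 1.2]
opening: 0.702
```

```bash
python3 pl.py 70 512,-299.5,103,0.375
```

```text
t 3.30 p [ 512.8 -299.5  104.9] rpy [ 3.14e+00 -1.00e-03  3.76e-01] q6 0.55 F [ 0.8 -0.1  1.2] op 0.702
-> [512.0, -299.5, 103.0, 0.375] 1 rows
[-0.0008,-0.0003,0.0019,0.002,-0.001,0.001,70],
```

Call:
{"name": "play_rows", "arguments": {"moves": [[-0.001,0,0.001,0.002,-0.001,0,40],[0,0,0,0,0,0,33],[0,0,0,0,0,0,20],[0,0,0,0,0,0,10],[0,0,0,0,0,0,10],[0,0,0,0,0,0,10]]}}

```text
t: 3.9
eef_pos: [512.4, -300.4, 106.1]
tcp_rot: [3.139, -0.002, 0.376]
ft_force: [0.1, -0.3, -1.4]
opening: 0.285
```

```bash
python3 pl.py 10 512,-299.5,160,0.375 512,-299.5,275,.375
```

```text
t 3.90 p [ 512.4 -300.4  106.1] rpy [ 3.139e+00 -2.000e-03  3.760e-01] q6 0.55 F [ 0.1 -0.3 -1.4] op 0.285
-> [512.0, -299.5, 160.0, 0.375] 2 rows
[0.0000,-0.0004,-0.0269,0.001,-0.001,0.000,10],
[-0.0000,-0.0005,-0.0269,0.001,-0.001,0.000,10],
-> [512.0, -299.5, 275.0, 0.375] 3 rows
[0.0000,0.0000,-0.0383,-0.000,-0.000,-0.000,10],
[0.0000,0.0000,-0.0383,-0.000,-0.000,-0.000,10],
[0.0000,0.0000,-0.0383,-0.000,-0.000,-0.000,10],
```

Call:
{"name": "play_rows", "arguments": {"moves": [[0,0,-0.02,0,0,0,10],[0,0,-0.03,0,0,0,10],[0,0,-0.038,0,0,0,10],[0,0,-0.038,0,0,0,10],[0,0,-0.03,0,0,0,10],[0,0,-0.01,0,0,0,10]]}}

```text
t: 4.5
eef_pos: [511.1, -299.6, 275.3]
tcp_rot: [-3.138, 0.002, 0.376]
ft_force: [0.0, 0.6, -0.2]
opening: 0.289
```

```bash
python3 pl.py 10 525,329,270,.375
```

```text
t 4.50 p [ 511.1 -299.6  275.3] rpy [-3.138e+00  2.000e-03  3.760e-01] q6 0.55 F [ 0.   0.6 -0.2] op 0.289
-> [525.0, 329.0, 270.0, 0.375] 14 rows
[0.0174,-0.0414,0.0005,-0.000,0.000,0.000,10],
[0.0174,-0.0414,0.0005,-0.000,0.000,0.000,10],
[0.0174,-0.0414,0.0005,-0.000,0.000,0.000,10],
[0.0174,-0.0414,0.0005,-0.000,0.000,0.000,10],
[0.0174,-0.0414,0.0005,-0.000,0.000,0.000,10],
[0.0174,-0.0414,0.0005,-0.000,0.000,0.000,10],
[0.0174,-0.0414,0.0004,-0.000,0.000,0.000,10],
[0.0174,-0.0414,0.0004,-0.000,0.000,0.000,10],
[0.0174,-0.0414,0.0004,-0.000,0.000,0.000,10],
[0.0174,-0.0414,0.0004,-0.000,0.000,0.000,10],
[0.0174,-0.0414,0.0004,-0.000,0.000,0.000,10],
[0.0174,-0.0414,0.0004,-0.000,0.000,0.000,10],
[0.0174,-0.0414,0.0004,-0.000,0.000,0.000,10],
[0.0174,-0.0414,0.0004,-0.000,0.000,0.000,10],
```

Call:
{"name": "play_rows", "arguments": {"moves": [[0.008,-0.02,0.0005,0,0,0,10],[0.0174,-0.041,0.0005,0,0,0,10],[0.0174,-0.041,0.0005,0,0,0,10],[0.0174,-0.041,0.0005,0,0,0,10],[0.0174,-0.041,0.0005,0,0,0,10],[0.0174,-0.041,0.0005,0,0,0,10],[0.0174,-0.041,0.0005,0,0,0,10],[0.0174,-0.041,0.0005,0,0,0,10]]}}

```text
t: 5.3
eef_pos: [517.7, 40.5, 265.0]
tcp_rot: [-3.136, 0.007, 0.367]
ft_force: [-0.3, -0.2, -0.9]
opening: 0.291
```

```bash
python3 pl.py 10 525,329,270,.375
```

```text
t 5.30 p [517.7  40.5 265. ] rpy [-3.136  0.007  0.367] q6 1.15 F [-0.3 -0.2 -0.9] op 0.291
-> [525.0, 329.0, 270.0, 0.375] 7 rows
[0.0157,-0.0381,-0.0006,-0.001,0.001,-0.001,10],
[0.0158,-0.0381,-0.0006,-0.001,0.001,-0.001,10],
[0.0158,-0.0381,-0.0006,-0.001,0.001,-0.001,10],
[0.0159,-0.0380,-0.0006,-0.001,0.001,-0.001,10],
[0.0159,-0.0380,-0.0007,-0.001,0.001,-0.001,10],
[0.0160,-0.0380,-0.0007,-0.001,0.001,-0.001,10],
[0.0160,-0.0380,-0.0007,-0.001,0.001,-0.001,10],
```

Call:
{"name": "play_rows", "arguments": {"moves": [[0.0158,-0.038,-0.001,-0.001,0.001,-0.001,10],[0.0158,-0.038,-0.001,-0.001,0.001,-0.001,10],[0.0158,-0.038,-0.001,-0.001,0.001,-0.001,10],[0.0158,-0.038,-0.001,-0.001,0.001,-0.001,10],[0.016,-0.038,-0.001,0,0,0,10],[0.014,-0.032,0,0,0,0,10],[0.009,-0.02,0,0,0,0,10],[0,0,0,0,0,0,10]]}}

```text
t: 6.1
eef_pos: [520.7, 318.9, 259.8]
tcp_rot: [-3.138, 0.015, 0.377]
ft_force: [0.6, -0.3, -0.5]
opening: 0.284
```

```bash
python3 pl.py 10 525,329,190,.375
```

```text
t 6.10 p [520.7 318.9 259.8] rpy [-3.138  0.015  0.377] q6 1.63 F [ 0.6 -0.3 -0.5] op 0.284
-> [525.0, 329.0, 190.0, 0.375] 2 rows
[0.0044,-0.0038,0.0349,-0.002,0.008,0.001,10],
[0.0041,-0.0038,0.0349,-0.002,0.008,0.001,10],
```

Call:
{"name": "play_rows", "arguments": {"moves": [[0.004,-0.004,0.03,-0.002,0.008,0.001,10],[0.004,-0.004,0.03,-0.002,0.008,0.001,10],[0,0,0.01,0,0,0,10],[0,0,0,0,0,0,10]]}}

```text
t: 6.5
eef_pos: [523.7, 327.3, 185.0]
tcp_rot: [3.14, 0.002, 0.375]
ft_force: [0.2, -0.1, -0.5]
opening: 0.287
```

```bash
python3 pl.py 10 525,329,180,.375
python3 - <<'E'
from h import *
a=snap("top","t3");b=snap("side","s3")
crop(a["img"],150,185,250,285,6,"pics/e1.png")
crop(b["img"],220,210,350,310,6,"pics/e2.png")
E
```

```text
t 6.50 p [523.7 327.3 185. ] rpy [3.14e+00 2.00e-03 3.75e-01] q6 1.65 F [ 0.2 -0.1 -0.5] op 0.287
-> [525.0, 329.0, 180.0, 0.375] 1 rows
[0.0018,-0.0011,0.0050,0.002,0.002,0.000,10],
```

View pics/e2.png

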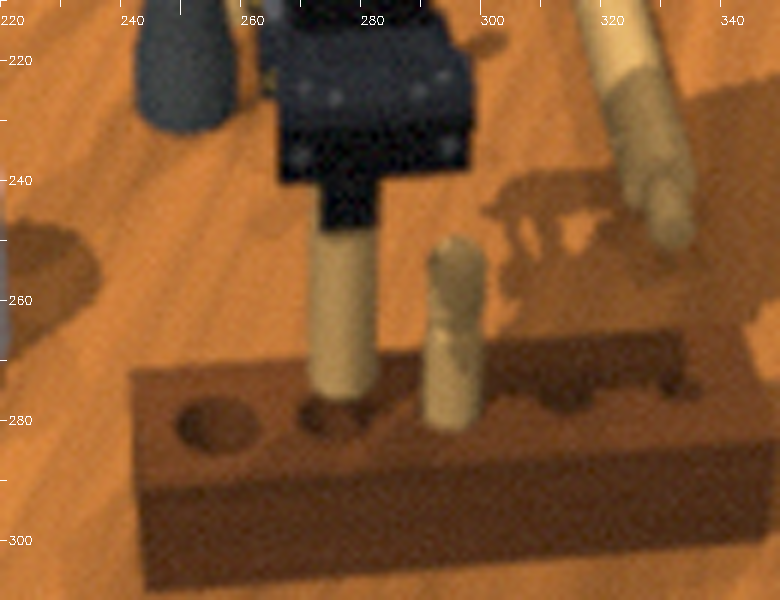

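View pics/e1.png

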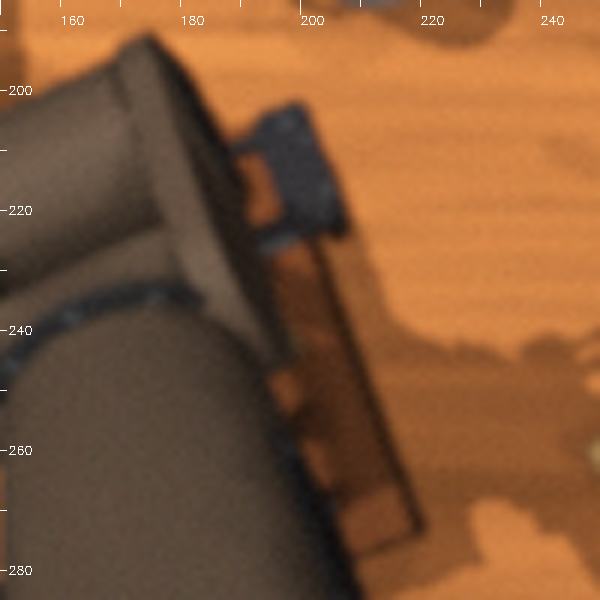

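```bash
python3 - <<'E'
from h import *
S=dict(np.load("pics/s3.npz"))
t=np.linspace(0,6.28,200)
P=np.array([523.7,327.3,79])+14*np.c_[np.cos(t),np.sin(t),0*t]
u=proj(S,P);print("pred foot u",u[:,0].min(),u[:,0].max(),u[:,0].mean(),"vmax",u[:,1].max())
for h in((525.1,329.2),(523.7,327.3)):
  P=np.array([*h,60])+15*np.c_[np.cos(t),np.sin(t),0*t];u=proj(S,P);print("hole",u.min(0),u.max(0),u.mean(0))
J=(proj(S,[[526,329,60],[525,330,60]])-proj(S,[525,329,60]));print(J)
E
```

```text
pred foot u 270.7228429950208 282.24678410463247 276.4604286743044 vmax 276.235395785886
hole [269.52145312 274.0583414 ] [281.77246593 282.66901119] [275.62110316 278.33723961]
hole [270.2736984  273.64300624] [282.51208063 282.23667778] [276.3670236  277.91347923]
[[-0.39544888 -0.07352532]
 [-0.10151866  0.27753958]]
```

Call:
{"name": "play_rows", "arguments": {"moves": [[0.0025,-0.0013,0.008,0.002,0.002,0,10],[0,0,0,0,0,0,10]]}}

```text
t: 6.8
eef_pos: [527.3, 329.6, 180.5]
tcp_rot: [-3.141, -0.006, 0.374]
ft_force: [-0.1, -0.7, -0.4]
opening: 0.289
```

```bash
python3 pl.py 10 525.4,329.5,168,.375
```

```text
t 6.80 p [527.3 329.6 180.5] rpy [-3.141 -0.006  0.374] q6 1.65 F [-0.1 -0.7 -0.4] op 0.289
-> [525.4, 329.5, 168.0, 0.375] 1 rows
[-0.0018,-0.0006,0.0125,-0.001,-0.006,-0.001,10],
```

Call:
{"name": "play_rows", "arguments": {"moves": [[-0.002,-0.0006,0.009,-0.001,-0.006,-0.001,10],[0,0,0,0,0,0,10]]}}

```text
t: 7.0
eef_pos: [525.5, 329.3, 171.9]
tcp_rot: [3.142, -0.001, 0.375]
ft_force: [1.2, 0.9, -0.1]
opening: 0.288
```

```bash
python3 pl.py 10 525.4,329.5,160,.375
```

```text
t 7.00 p [525.5 329.3 171.9] rpy [ 3.142e+00 -1.000e-03  3.750e-01] q6 1.65 F [ 1.2  0.9 -0.1] op 0.288
-> [525.4, 329.5, 160.0, 0.375] 1 rows
[-0.0000,-0.0002,0.0119,0.000,-0.001,0.000,10],
```

Call:
{"name": "play_rows", "arguments": {"moves": [[0,0,0.006,0,0,0,10],[0,0,0.004,0,0,0,10]]}}

```text
t: 7.2
eef_pos: [526.0, 329.3, 162.3]
tcp_rot: [3.141, -0.003, 0.375]
ft_force: [0.7, -4.3, 6.4]
opening: 0.287
```

```bash
python3 pl.py 10 525.4,329.5,160,.375
```

```text
t 7.20 p [526.  329.3 162.3] rpy [ 3.141e+00 -3.000e-03  3.750e-01] q6 1.65 F [ 0.7 -4.3  6.4] op 0.287
-> [525.4, 329.5, 160.0, 0.375] 1 rows
[-0.0005,-0.0004,0.0023,0.001,-0.003,0.000,10],
```

Call:
{"name": "play_rows", "arguments": {"moves": [[-0.0008,0.0015,0,0,-0.002,0,10],[0,0,0.002,0,0,0,10]]}}

```text
t: 7.4
eef_pos: [525.8, 327.4, 159.8]
tcp_rot: [3.141, -0.0, 0.375]
ft_force: [0.7, -0.1, -0.7]
opening: 0.29
```

```bash
python3 pl.py 10 525.4,328,160,.375
```

```text
t 7.40 p [525.8 327.4 159.8] rpy [ 3.141 -0.     0.375] q6 1.65 F [ 0.7 -0.1 -0.7] op 0.290
-> [525.4, 328.0, 160.0, 0.375] 1 rows
[-0.0001,-0.0007,-0.0002,0.001,-0.000,0.000,10],
```

Free; it slid in. Continue down.

Call:
{"name": "play_rows", "arguments": {"moves": [[0,0,0.008,0,0,0,10],[0,0,0.006,0,0,0,10]]}}

```text
t: 7.6
eef_pos: [525.8, 327.5, 145.1]
tcp_rot: [3.141, -0.001, 0.375]
ft_force: [0.3, -0.1, -0.7]
opening: 0.281
```

```bash
python3 pl.py 10 525.7,327.4,123,.375
```

```text
t 7.60 p [525.8 327.5 145.1] rpy [ 3.141e+00 -1.000e-03  3.750e-01] q6 1.65 F [ 0.3 -0.1 -0.7] op 0.281
-> [525.7, 327.4, 123.0, 0.375] 1 rows
[-0.0002,0.0001,0.0221,0.000,-0.001,0.000,10],
```

Floor is expected at TCP z ≈ 121.

Call:
{"name": "play_rows", "arguments": {"moves": [[0,0,0.009,0,0,0,10],[0,0,0.008,0,0,0,10],[0,0,0.003,0,0,0,10]]}}

```text
t: 7.9
eef_pos: [525.4, 327.4, 122.2]
tcp_rot: [3.141, 0.0, 0.375]
ft_force: [0.7, -0.7, -0.6]
opening: 0.291
```

Call:
{"name": "play_rows", "arguments": {"moves": [[0,0,0.003,0,0,0,10],[0,0,0.002,0,0,0,10]]}}

```text
t: 8.1
eef_pos: [527.4, 329.0, 120.5]
tcp_rot: [-3.14, -0.007, 0.375]
ft_force: [-3.7, -0.1, 23.1]
opening: 0.286
```

Call:
{"name": "play_rows", "arguments": {"moves": [[-0.0015,0.0008,-0.001,0,0.004,0,10],[0,0,0,0,0,0,60],[0,0,0,0,0,0,60],[0,0,0,0,0,0,60]]}}

```text
t: 8.5
eef_pos: [526.6, 328.1, 122.2]
tcp_rot: [-3.14, -0.012, 0.375]
ft_force: [0.9, 0.4, -0.7]
opening: 0.484
```

```bash
python3 pl.py 60 525.7,327.4,170,.375 525.7,327.4,270,.375
```

```text
t 8.50 p [526.6 328.1 122.2] rpy [-3.14  -0.012  0.375] q6 1.65 F [ 0.9  0.4 -0.7] op 0.484
-> [525.7, 327.4, 170.0, 0.375] 1 rows
[-0.0005,0.0002,-0.0478,-0.001,-0.012,0.000,60],
-> [525.7, 327.4, 270.0, 0.375] 3 rows
[-0.0000,0.0000,-0.0333,0.000,0.000,0.000,60],
[-0.0000,0.0000,-0.0333,0.000,0.000,0.000,60],
[-0.0000,0.0000,-0.0333,0.000,0.000,0.000,60],
```

Call:
{"name": "play_rows", "arguments": {"moves": [[-0.0005,0,-0.01,0,-0.01,0,60],[0,0,-0.03,0,0,0,60],[0,0,-0.04,0,0,0,60],[0,0,-0.04,0,0,0,60],[0,0,-0.03,0,0,0,60]]}}

```text
t: 9.0
eef_pos: [524.5, 326.7, 270.9]
tcp_rot: [-3.141, 0.01, 0.375]
ft_force: [1.2, -0.6, 0.1]
opening: 0.598
```

```bash

python3 - <<'E'
from h import *
b=snap("side","s4")
crop(b["img"],220,210,350,310,6,"pics/f2.png")
E
python3 pl.py 50 590,150,300,1.2 661.5,2,300,1.57
```

```text
t 9.05 p [525.7 327.3 275.7] rpy [-3.141  0.004  0.375] q6 1.65 F [0.3 0.4 4.1] op 0.599
-> [590.0, 150.0, 300.0, 1.2] 6 rows
[-0.0009,0.0314,-0.0041,-0.000,0.001,-0.138,50],
[-0.0052,0.0310,-0.0041,-0.000,0.001,-0.138,50],
[-0.0094,0.0300,-0.0041,-0.000,0.001,-0.138,50],
[-0.0134,0.0284,-0.0041,-0.000,0.001,-0.138,50],
[-0.0172,0.0263,-0.0041,-0.000,0.001,-0.138,50],
[-0.0206,0.0237,-0.0041,-0.000,0.001,-0.138,50],
-> [661.5, 2.0, 300.0, 1.57] 4 rows
[-0.0280,0.0301,0.0000,-0.000,0.000,-0.092,50],
[-0.0307,0.0274,0.0000,-0.000,0.000,-0.092,50],
[-0.0331,0.0244,0.0000,-0.000,0.000,-0.092,50],
[-0.0352,0.0212,0.0000,-0.000,0.000,-0.092,50],
```

View pics/f2.png

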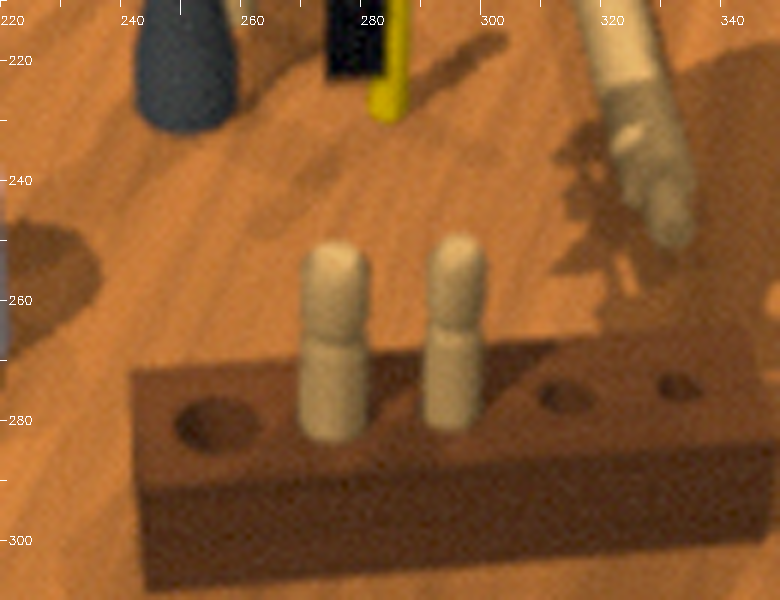

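Call:
{"name": "play_rows", "arguments": {"moves": [[-0.001,0.031,-0.004,0,0,-0.138,50],[-0.005,0.031,-0.004,0,0,-0.138,50],[-0.0094,0.03,-0.004,0,0,-0.138,50],[-0.0134,0.0284,-0.004,0,0,-0.138,50],[-0.017,0.0263,-0.004,0,0,-0.138,50],[-0.02,0.024,-0.004,0,0,-0.138,50]]}}

```text
t: 9.65
eef_pos: [593.4, 149.2, 300.4]
tcp_rot: [-3.139, 0.0, 1.237]
ft_force: [0.9, 0.2, -0.2]
opening: 0.499
```

```bash
python3 pl.py 50 661.5,2,280,1.57
```

```text
t 9.65 p [593.4 149.2 300.4] rpy [-3.139  0.     1.237] q6 0.47 F [ 0.9  0.2 -0.2] op 0.499
-> [661.5, 2.0, 280.0, 1.57] 4 rows
[-0.0292,0.0281,0.0050,-0.001,-0.000,-0.083,50],
[-0.0314,0.0256,0.0050,-0.001,-0.000,-0.083,50],
[-0.0335,0.0229,0.0051,-0.001,-0.000,-0.083,50],
[-0.0353,0.0201,0.0051,-0.001,-0.000,-0.083,50],
```

Call:
{"name": "play_rows", "arguments": {"moves": [[-0.029,0.028,0.005,-0.001,0,-0.08,50],[-0.0314,0.0256,0.005,-0.001,0,-0.08,50],[-0.032,0.022,0.005,-0.001,0,-0.08,50],[-0.026,0.016,0.005,0,0,-0.07,50],[0,0,0,0,0,0,50]]}}

```text
t: 10.15
eef_pos: [660.8, 4.3, 277.6]
tcp_rot: [-3.141, 0.0, 1.563]
ft_force: [-0.1, -0.0, -0.7]
opening: 0.502
```

```bash
python3 pl.py 50 661.5,2,180,1.57
```

```text
t 10.15 p [660.8   4.3 277.6] rpy [-3.141  0.     1.563] q6 -0.09 F [-0.1 -0.  -0.7] op 0.502
-> [661.5, 2.0, 180.0, 1.57] 3 rows
[-0.0008,0.0003,0.0325,-0.000,0.000,-0.002,50],
[-0.0008,0.0003,0.0325,-0.000,0.000,-0.002,50],
[-0.0008,0.0002,0.0325,-0.000,0.000,-0.002,50],
```

Call:
{"name": "play_rows", "arguments": {"moves": [[-0.0008,0.0003,0.025,0,0,-0.002,50],[-0.0008,0.0003,0.035,0,0,-0.002,50],[-0.0005,0.0003,0.03,0,0,0,50],[0,0,0.01,0,0,0,50],[0,0,0,0,0,0,50]]}}

```text
t: 10.65
eef_pos: [661.2, 3.5, 174.2]
tcp_rot: [-3.141, -0.001, 1.562]
ft_force: [0.3, 1.2, -0.6]
opening: 0.498
```

```bash
python3 pl.py 50 661.5,2,106,1.57
python3 - <<'E'
from h import *
a=snap("top","t5");b=snap("side","s5")
crop(a["img"],240,140,340,240,6,"pics/g1.png")
crop(b["img"],210,120,310,220,6,"pics/g2.png")
E
```

```text
t 10.65 p [661.2   3.5 174.2] rpy [-3.141e+00 -1.000e-03  1.562e+00] q6 -0.09 F [ 0.3  1.2 -0.6] op 0.498
-> [661.5, 2.0, 106.0, 1.57] 2 rows
[-0.0008,0.0002,0.0341,-0.000,-0.000,-0.004,50],
[-0.0008,0.0001,0.0341,-0.000,-0.000,-0.004,50],
```

View pics/g2.png

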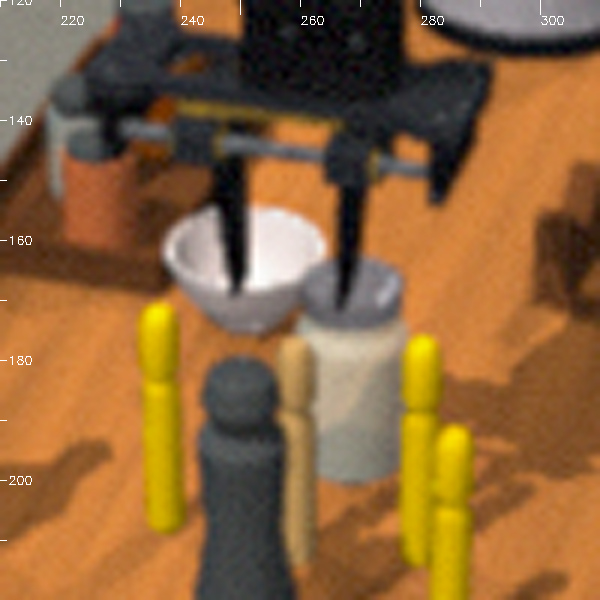

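View pics/g1.png

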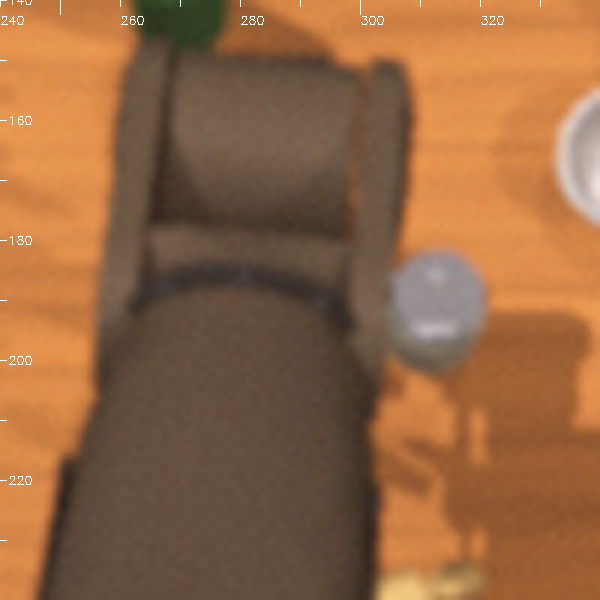

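```bash
python3 - <<'E'
from h import *
S=dict(np.load("pics/s5.npz"))
for X in ([661.2,3.5,160.2],[661.2,3.5,0],[661.5,2,130],[661.5,2,0],[661.5,12,0]): print(proj(S,X))
E
```

```text
[[258.44219883 168.17238977]]
[[258.89397805 212.5918435 ]]
[[258.57407762 176.68744628]]
[[258.93406525 212.29558824]]
[[258.03691575 214.17691675]]
```

Call:
{"name": "play_rows", "arguments": {"moves": [[-0.001,0,0.025,0,0,-0.003,50],[-0.001,0,0.025,0,0,-0.003,50],[0,0,0.012,0,0,0,50],[0,0,0,0,0,0,50]]}}

```text
t: 11.15
eef_pos: [665.5, 2.1, 119.8]
tcp_rot: [3.128, 0.001, 1.568]
ft_force: [0.1, -0.6, -1.4]
opening: 0.501
```

```bash
python3 pl.py 50 661,1.5,105,1.57
```

```text
t 11.15 p [665.5   2.1 119.8] rpy [3.128e+00 1.000e-03 1.568e+00] q6 -0.09 F [ 0.1 -0.6 -1.4] op 0.501
-> [661.0, 1.5, 105.0, 1.57] 1 rows
[-0.0006,-0.0047,0.0147,0.014,0.001,-0.002,50],
```

Call:
{"name": "play_rows", "arguments": {"moves": [[-0.0006,-0.004,0.01,0.014,0.001,-0.002,50],[0,0,0.003,0,0,0,50],[0,0,0,0,0,0,50]]}}

```text
t: 11.45
eef_pos: [662.6, 1.5, 109.1]
tcp_rot: [3.139, -0.0, 1.57]
ft_force: [0.2, 0.3, 0.3]
opening: 0.499
```

```bash
python3 pl.py 50 661,1.5,105,1.57
```

```text
t 11.45 p [662.6   1.5 109.1] rpy [ 3.139 -0.     1.57 ] q6 -0.10 F [0.2 0.3 0.3] op 0.499
-> [661.0, 1.5, 105.0, 1.57] 1 rows
[-0.0000,-0.0017,0.0041,0.003,-0.000,0.000,50],
```

Call:
{"name": "play_rows", "arguments": {"moves": [[0,-0.002,0.004,0.003,0,0,50],[0,0,0,0,0,0,30],[0,0,0,0,0,0,24],[0,0,0,0,0,0,15],[0,0,0,0,0,0,5],[0,0,0,0,0,0,5],[0,0,0,0,0,0,5]]}}

```text
t: 12.15
eef_pos: [661.0, 1.5, 106.3]
tcp_rot: [3.14, 0.0, 1.57]
ft_force: [-1.1, -0.6, -0.3]
opening: 0.202
```

```bash
python3 pl.py 5 661,1.5,105,1.57
```

```text
t 12.15 p [661.    1.5 106.3] rpy [3.14 0.   1.57] q6 -0.10 F [-1.1 -0.6 -0.3] op 0.202
-> [661.0, 1.5, 105.0, 1.57] 1 rows
[-0.0000,-0.0000,0.0013,0.001,0.000,0.000,5],
```

Call:
{"name": "play_rows", "arguments": {"moves": [[0,0,-0.015,0,0,0,5],[0,0,-0.03,0,0,0,5],[0,0,-0.04,0,0,0,5],[0,0,-0.04,0,0,0,5],[0,0,-0.04,0,0,0,5],[0,0,-0.025,0,0,0,5],[0,0,-0.01,0,0,0,5]]}}

```text
t: 12.85
eef_pos: [659.6, 1.7, 318.8]
tcp_rot: [3.141, 0.0, 1.57]
ft_force: [0.0, 0.2, -0.0]
opening: 0.206
```

```bash
python3 pl.py 5 560,60,300,1.4  436,292.5,270,.375
```

```text
t 12.85 p [659.6   1.7 318.8] rpy [3.141 0.    1.57 ] q6 -0.10 F [ 0.   0.2 -0. ] op 0.206
-> [560.0, 60.0, 300.0, 1.4] 3 rows
[0.0194,-0.0332,0.0062,0.000,-0.000,0.057,5],
[0.0175,-0.0342,0.0062,0.000,-0.000,0.057,5],
[0.0155,-0.0352,0.0063,0.000,-0.000,0.057,5],
-> [436.0, 292.5, 270.0, 0.375] 8 rows
[0.0260,-0.0202,0.0037,-0.000,-0.000,0.128,5],
[0.0232,-0.0234,0.0037,-0.000,-0.000,0.128,5],
[0.0200,-0.0261,0.0037,-0.000,-0.000,0.128,5],
[0.0165,-0.0285,0.0037,-0.000,-0.000,0.128,5],
[0.0128,-0.0304,0.0037,-0.000,-0.000,0.128,5],
[0.0088,-0.0317,0.0037,-0.000,-0.000,0.128,5],
[0.0046,-0.0326,0.0037,-0.000,-0.000,0.128,5],
[0.0004,-0.0329,0.0037,-0.000,-0.000,0.128,5],
```

Call:
{"name": "play_rows", "arguments": {"moves": [[0.01,-0.02,0.003,0,0,0.057,5],[0.0175,-0.034,0.004,0,0,0.057,5],[0.016,-0.035,0.004,0,0,0.057,5],[0.026,-0.02,0.004,0,0,0.128,5],[0.023,-0.0235,0.004,0,0,0.128,5],[0.02,-0.026,0.004,0,0,0.128,5],[0.0165,-0.0285,0.0037,0,0,0.128,5],[0.0128,-0.03,0.0037,0,0,0.128,5]]}}

```text
t: 13.65
eef_pos: [492.2, 199.8, 287.8]
tcp_rot: [3.14, -0.0, 0.723]
ft_force: [0.6, 0.7, -0.6]
opening: 0.202
```

```bash
python3 pl.py 5 436,292.5,270,.375
```

```text
t 13.65 p [492.2 199.8 287.8] rpy [ 3.14  -0.     0.723] q6 1.11 F [ 0.6  0.7 -0.6] op 0.202
-> [436.0, 292.5, 270.0, 0.375] 3 rows
[0.0064,-0.0356,0.0059,0.001,-0.000,0.116,5],
[0.0022,-0.0361,0.0059,0.001,-0.000,0.116,5],
[-0.0020,-0.0361,0.0059,0.001,-0.000,0.116,5],
```

Call:
{"name": "play_rows", "arguments": {"moves": [[0.006,-0.034,0.006,0,0,0.116,5],[0.002,-0.034,0.006,0,0,0.116,5],[-0.001,-0.02,0.006,0,0,0.09,5],[0,0,0,0,0,0,5]]}}

```text
t: 14.05
eef_pos: [441.2, 280.5, 267.8]
tcp_rot: [3.14, 0.002, 0.387]
ft_force: [-0.3, -0.6, -0.7]
opening: 0.202
```

```bash
python3 pl.py 5 436,292.5,185,.375
```

```text
t 14.05 p [441.2 280.5 267.8] rpy [3.14e+00 2.00e-03 3.87e-01] q6 1.62 F [-0.3 -0.6 -0.7] op 0.202
-> [436.0, 292.5, 185.0, 0.375] 2 rows
[-0.0000,-0.0066,0.0414,0.001,0.001,0.006,5],
[-0.0001,-0.0066,0.0414,0.001,0.001,0.006,5],
```

Call:
{"name": "play_rows", "arguments": {"moves": [[0,-0.006,0.03,0.001,0.001,0.006,5],[0,-0.005,0.035,0,0.001,0.006,5],[0,0,0.012,0,0,0,5],[0,0,0,0,0,0,5]]}}

```text
t: 14.45
eef_pos: [437.9, 289.5, 189.4]
tcp_rot: [3.141, -0.001, 0.385]
ft_force: [-0.5, -0.1, -0.2]
opening: 0.203
```

```bash
python3 pl.py 5 436.2,292.5,175,.375
python3 - <<'E'
from h import *
b=snap("side","s6")
crop(b["img"],220,210,350,310,6,"pics/i2.png")
E
```

```text
t 14.45 p [437.9 289.5 189.4] rpy [ 3.141e+00 -1.000e-03  3.850e-01] q6 1.65 F [-0.5 -0.1 -0.2] op 0.203
-> [436.2, 292.5, 175.0, 0.375] 1 rows
[-0.0005,-0.0034,0.0144,0.001,-0.001,0.010,5],
```

View pics/i2.png

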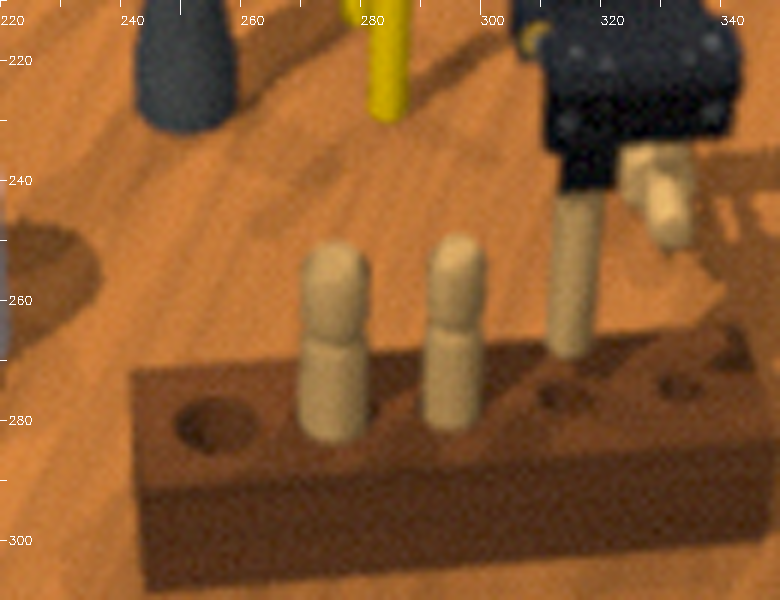

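```bash
python3 - <<'E'
from h import *
S=dict(np.load("pics/s6.npz"))
t=np.linspace(0,6.28,200)
for P,r in(([437.9,289.5,83.2],10),([436.2,292.4,60],11),([435.7,294,60],11)):
  u=proj(S,np.array(P)+r*np.c_[np.cos(t),np.sin(t),0*t]);print(u.min(0),u.max(0),u.mean(0))
E
```

```text
[310.12499502 264.07887786] [318.27922381 269.65845873] [314.18374103 266.85614453]
[309.69727109 271.61278379] [318.58998494 277.80946136] [314.12353152 274.69628829]
[309.76922983 272.07835115] [318.67164093 278.28849148] [314.20031283 275.16854245]
```

Call:
{"name": "play_rows", "arguments": {"moves": [[0,-0.0034,0.01,0,-0.001,0.009,5],[0,0,0.003,0,0,0,5],[0,0,0,0,0,0,5]]}}

```text
t: 14.8
eef_pos: [438.2, 292.4, 178.1]
tcp_rot: [3.141, -0.004, 0.375]
ft_force: [0.0, -0.1, -0.7]
opening: 0.2
```

```bash
python3 pl.py 5 436.9,292.4,165,.375
```

```text
t 14.80 p [438.2 292.4 178.1] rpy [ 3.141 -0.004  0.375] q6 1.66 F [ 0.  -0.1 -0.7] op 0.200
-> [436.9, 292.4, 165.0, 0.375] 1 rows
[-0.0013,-0.0005,0.0131,0.001,-0.004,0.000,5],
```

Call:
{"name": "play_rows", "arguments": {"moves": [[-0.0013,-0.0005,0.008,0,-0.004,0,5],[0,0,0.004,0,0,0,5]]}}

```text
t: 15.0
eef_pos: [437.2, 292.5, 166.4]
tcp_rot: [3.141, -0.002, 0.375]
ft_force: [-0.6, 0.1, -0.6]
opening: 0.206
```

```bash
python3 pl.py 5 436.9,292.4,162,.375
```

```text
t 15.00 p [437.2 292.5 166.4] rpy [ 3.141e+00 -2.000e-03  3.750e-01] q6 1.66 F [-0.6  0.1 -0.6] op 0.206
-> [436.9, 292.4, 162.0, 0.375] 1 rows
[-0.0003,0.0000,0.0044,0.000,-0.002,0.000,5],
```

Call:
{"name": "play_rows", "arguments": {"moves": [[0,0,0.004,0,-0.002,0,5],[0,0,0.002,0,0,0,5]]}}

```text
t: 15.2
eef_pos: [437.2, 292.6, 159.7]
tcp_rot: [3.141, 0.0, 0.376]
ft_force: [-0.3, 0.3, -0.1]
opening: 0.202
```

Call:
{"name": "play_rows", "arguments": {"moves": [[0,0,0.006,0,0,0,5],[0,0,0.006,0,0,0,5]]}}

```text
t: 15.4
eef_pos: [437.3, 292.8, 147.3]
tcp_rot: [3.141, -0.001, 0.376]
ft_force: [0.3, 0.3, -0.2]
opening: 0.202
```

```bash
python3 pl.py 5 437,292.5,122.5,.375
```

```text
t 15.40 p [437.3 292.8 147.3] rpy [ 3.141e+00 -1.000e-03  3.760e-01] q6 1.66 F [ 0.3  0.3 -0.2] op 0.202
-> [437.0, 292.5, 122.5, 0.375] 1 rows
[-0.0004,0.0001,0.0248,0.000,-0.001,0.001,5],
```

Call:
{"name": "play_rows", "arguments": {"moves": [[0,0,0.009,0,0,0,5],[0,0,0.009,0,0,0,5],[0,0,0.004,0,0,0,5]]}}

```text
t: 15.7
eef_pos: [437.1, 292.7, 122.8]
tcp_rot: [3.141, 0.0, 0.376]
ft_force: [0.2, 0.6, -0.1]
opening: 0.204
```

Call:
{"name": "play_rows", "arguments": {"moves": [[0,0,0.002,0,0,0,5],[0,0,0.002,0,0,0,5]]}}

```text
t: 15.9
eef_pos: [438.9, 293.7, 120.6]
tcp_rot: [-3.141, -0.005, 0.376]
ft_force: [-2.1, -1.0, 34.1]
opening: 0.205
```

Seated on the floor. Release and retreat.

Call:
{"name": "play_rows", "arguments": {"moves": [[-0.001,0,-0.0015,0,0.005,0,5],[0,0,0,0,0,0,50],[0,0,0,0,0,0,50],[0,0,0,0,0,0,50]]}}

```text
t: 16.3
eef_pos: [438.3, 293.4, 122.5]
tcp_rot: [-3.141, -0.011, 0.376]
ft_force: [0.3, 0.4, 0.4]
opening: 0.397
```

Call:
{"name": "play_rows", "arguments": {"moves": [[-0.0005,0,-0.01,0,-0.006,0,50],[0,0,-0.03,0,0,0,60],[0,0,-0.04,0,0,0,70],[0,0,-0.04,0,0,0,70],[0,0,-0.04,0,0,0,70],[0,0,-0.01,0,0,0,70]]}}

```text
t: 16.9
eef_pos: [436.5, 292.2, 295.4]
tcp_rot: [3.141, 0.003, 0.376]
ft_force: [0.2, 0.5, 0.6]
opening: 0.699
```

```bash

python3 - <<'E'
from h import *
b=snap("side","s7");a=snap("top","t7")
crop(b["img"],220,180,350,310,5,"pics/j2.png")
crop(a["img"],180,180,335,280,5,"pics/j1.png")
E
python3 pl.py 70 460,5.5,200,1.906
```

```text
t 17.00 p [436.  291.9 292.8] rpy [3.141 0.006 0.376] q6 1.66 F [ 0.3  0.8 -0.8] op 0.698
-> [460.0, 5.5, 200.0, 1.906] 11 rows
[-0.0075,0.0250,0.0085,-0.000,0.000,-0.139,70],
[-0.0109,0.0237,0.0085,-0.000,0.000,-0.139,70],
[-0.0141,0.0220,0.0085,-0.000,0.000,-0.139,70],
[-0.0170,0.0198,0.0085,-0.000,0.000,-0.139,70],
[-0.0196,0.0173,0.0085,-0.000,0.000,-0.139,70],
[-0.0218,0.0144,0.0085,-0.000,0.000,-0.139,70],
[-0.0236,0.0112,0.0085,-0.000,0.000,-0.139,70],
[-0.0249,0.0079,0.0085,-0.000,0.000,-0.139,70],
[-0.0258,0.0043,0.0085,-0.000,0.000,-0.139,70],
[-0.0261,0.0007,0.0085,-0.000,0.000,-0.139,70],
[-0.0260,-0.0029,0.0084,-0.000,0.000,-0.139,70],
```

View pics/j2.png

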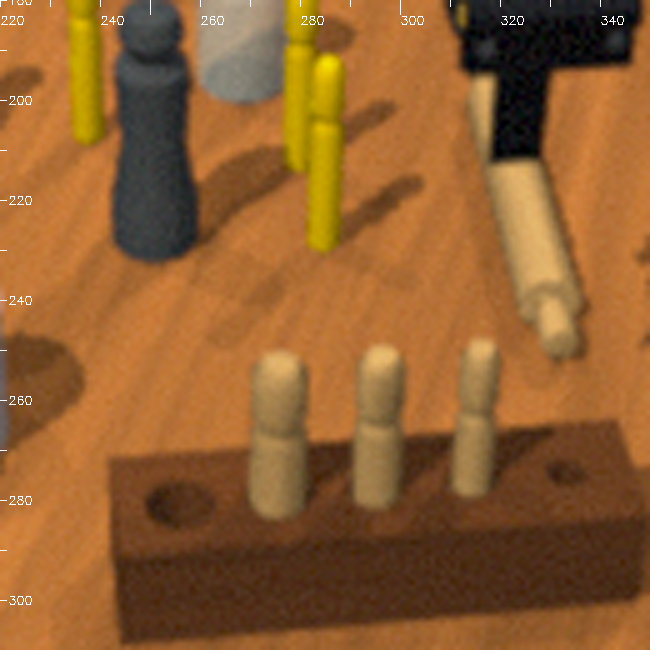

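View pics/j1.png

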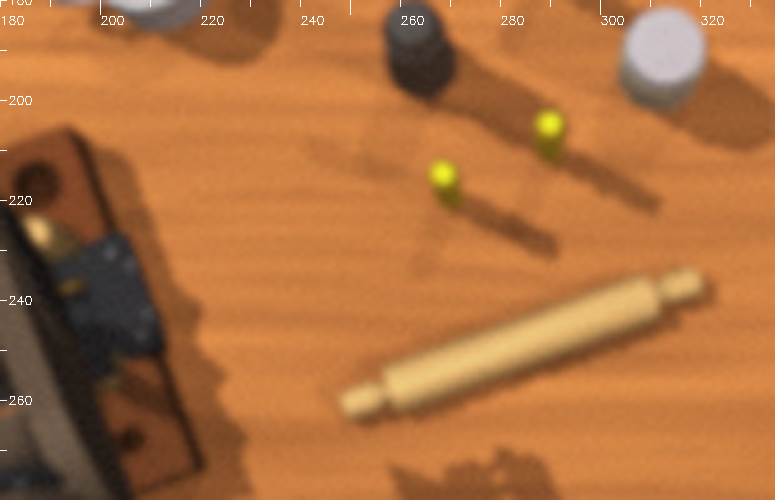

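Call:
{"name": "play_rows", "arguments": {"moves": [[-0.0075,0.025,0.0085,0,0,-0.139,80],[-0.011,0.0237,0.0085,0,0,-0.139,80],[-0.014,0.022,0.0085,0,0,-0.139,80],[-0.017,0.02,0.0085,0,0,-0.139,80],[-0.0196,0.0173,0.0085,0,0,-0.139,80],[-0.0218,0.0144,0.0085,0,0,-0.139,80],[-0.0236,0.0112,0.0085,0,0,-0.139,80],[-0.025,0.008,0.0085,0,0,-0.139,80]]}}

```text
t: 17.8
eef_pos: [451.1, 77.4, 209.3]
tcp_rot: [-3.117, 0.007, 1.534]
ft_force: [0.5, -0.7, -0.7]
opening: 0.8
```

```bash
python3 pl.py 80 460,4.5,160,1.905
```

```text
t 17.80 p [451.1  77.4 209.3] rpy [-3.117  0.007  1.534] q6 0.07 F [ 0.5 -0.7 -0.7] op 0.800
-> [460.0, 4.5, 160.0, 1.905] 3 rows
[-0.0240,0.0043,0.0165,-0.008,0.001,-0.124,80],
[-0.0244,0.0011,0.0165,-0.008,0.001,-0.124,80],
[-0.0244,-0.0020,0.0165,-0.008,0.001,-0.124,80],
```

Call:
{"name": "play_rows", "arguments": {"moves": [[-0.024,0.0043,0.01,-0.008,0.001,-0.124,80],[-0.024,0.001,0.015,-0.008,0.001,-0.124,80],[-0.02,-0.002,0.01,-0.005,0.001,-0.11,80],[0,0,0,0,0,0,80]]}}

```text
t: 18.2
eef_pos: [455.6, 4.5, 165.3]
tcp_rot: [-3.126, -0.006, 1.908]
ft_force: [-0.6, -0.2, 0.6]
opening: 0.8
```

```bash
python3 pl.py 80 460,4.5,80,1.905
```

```text
t 18.20 p [455.6   4.5 165.3] rpy [-3.126 -0.006  1.908] q6 -0.47 F [-0.6 -0.2  0.6] op 0.800
-> [460.0, 4.5, 80.0, 1.905] 2 rows
[-0.0010,0.0027,0.0426,-0.008,-0.003,0.001,80],
[-0.0009,0.0024,0.0426,-0.008,-0.003,0.001,80],
```

Call:
{"name": "play_rows", "arguments": {"moves": [[-0.001,0.0027,0.035,-0.008,-0.003,0.001,80],[-0.001,0.0024,0.035,-0.008,-0.003,0.001,80],[0,0,0.01,0,0,0,80],[0,0,0,0,0,0,80]]}}

```text
t: 18.6
eef_pos: [457.9, 5.9, 79.8]
tcp_rot: [-3.137, -0.002, 1.893]
ft_force: [0.5, 0.1, 0.7]
opening: 0.799
```

```bash
python3 pl.py 80 460,4.5,40,1.905
python3 - <<'E'
from h import *
b=snap("side","s8")
crop(b["img"],280,160,380,270,6,"pics/k2.png")
E
```

```text
t 18.60 p [457.9   5.9  79.8] rpy [-3.137e+00 -2.000e-03  1.893e+00] q6 -0.45 F [0.5 0.1 0.7] op 0.799
-> [460.0, 4.5, 40.0, 1.905] 1 rows
[-0.0021,0.0018,0.0398,-0.004,-0.002,-0.012,80],
```

View pics/k2.png

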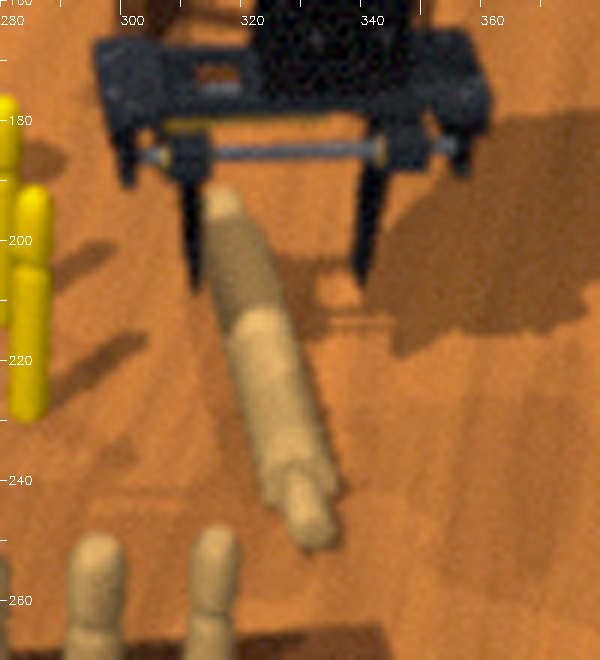

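Call:
{"name": "play_rows", "arguments": {"moves": [[-0.002,0.0015,0.025,-0.004,-0.002,-0.01,80],[0,0,0.014,0,0,0,80],[0,0,0,0,0,0,80]]}}

```text
t: 18.95
eef_pos: [460.7, 5.8, 42.1]
tcp_rot: [3.139, 0.001, 1.9]
ft_force: [0.6, -0.1, 0.3]
opening: 0.796
```

```bash
python3 pl.py 80 460,4.5,19.5,1.905
```

```text
t 18.95 p [460.7   5.8  42.1] rpy [3.139e+00 1.000e-03 1.900e+00] q6 -0.46 F [ 0.6 -0.1  0.3] op 0.796
-> [460.0, 4.5, 19.5, 1.905] 1 rows
[-0.0010,-0.0011,0.0226,0.003,0.001,-0.005,80],
```

Call:
{"name": "play_rows", "arguments": {"moves": [[-0.001,-0.001,0.013,0.003,0.001,-0.005,80],[0,0,0.007,0,0,0,80],[0,0,0,0,0,0,80]]}}

```text
t: 19.25
eef_pos: [460.8, 4.8, 22.6]
tcp_rot: [3.14, 0.001, 1.905]
ft_force: [0.4, -0.1, -0.3]
opening: 0.801
```

```bash
python3 pl.py 80 460,4.5,19,1.905
```

```text
t 19.25 p [460.8   4.8  22.6] rpy [3.140e+00 1.000e-03 1.905e+00] q6 -0.47 F [ 0.4 -0.1 -0.3] op 0.801
-> [460.0, 4.5, 19.0, 1.905] 1 rows
[-0.0001,-0.0008,0.0036,0.002,0.001,-0.000,80],
```

Call:
{"name": "play_rows", "arguments": {"moves": [[0,-0.0007,0.004,0.002,0.001,0,60],[0,0,0,0,0,0,45],[0,0,0,0,0,0,38],[0,0,0,0,0,0,30],[0,0,0,0,0,0,20],[0,0,0,0,0,0,20],[0,0,0,0,0,0,20]]}}

```text
t: 19.95
eef_pos: [460.6, 4.5, 19.4]
tcp_rot: [3.141, 0.001, 1.904]
ft_force: [1.3, 0.6, -1.5]
opening: 0.373
```

```bash
python3 pl.py 20 460,4.5,150,1.905
```

```text
t 19.95 p [460.6   4.5  19.4] rpy [3.141e+00 1.000e-03 1.904e+00] q6 -0.47 F [ 1.3  0.6 -1.5] op 0.373
-> [460.0, 4.5, 150.0, 1.905] 3 rows
[0.0000,-0.0001,-0.0435,0.000,0.000,-0.000,20],
[0.0000,-0.0001,-0.0435,0.000,0.000,-0.000,20],
[0.0000,-0.0002,-0.0435,0.000,0.000,-0.000,20],
```

Call:
{"name": "play_rows", "arguments": {"moves": [[0,0,-0.012,0,0,0,20],[0,0,-0.025,0,0,0,20],[0,0,-0.035,0,0,0,20],[0,0,-0.04,0,0,0,20],[0,0,-0.035,0,0,0,20],[0,0,-0.02,0,0,0,20],[0,0,-0.01,0,0,0,20]]}}

```text
t: 20.65
eef_pos: [458.8, 4.7, 201.5]
tcp_rot: [-3.137, -0.002, 1.904]
ft_force: [-0.0, 0.4, -0.6]
opening: 0.372
```

```bash
python3 pl.py 20 506,-295.5,190,3.04
python3 - <<'E'
from h import *
b=snap("side","s9")
crop(b["img"],270,130,380,230,6,"pics/l2.png")
E
```

```text
t 20.65 p [458.8   4.7 201.5] rpy [-3.137e+00 -2.000e-03  1.904e+00] q6 -0.47 F [-0.   0.4 -0.6] op 0.372
-> [506.0, -295.5, 190.0, 3.04] 8 rows
[-0.0374,-0.0067,0.0014,-0.000,-0.001,-0.142,20],
[-0.0361,-0.0119,0.0014,-0.000,-0.001,-0.142,20],
[-0.0340,-0.0169,0.0014,-0.000,-0.001,-0.142,20],
[-0.0313,-0.0215,0.0014,-0.000,-0.001,-0.142,20],
[-0.0279,-0.0258,0.0014,-0.000,-0.001,-0.142,20],
[-0.0240,-0.0295,0.0014,-0.000,-0.001,-0.142,20],
[-0.0196,-0.0325,0.0014,-0.000,-0.001,-0.142,20],
[-0.0148,-0.0350,0.0014,-0.000,-0.001,-0.142,20],
```

View pics/l2.png

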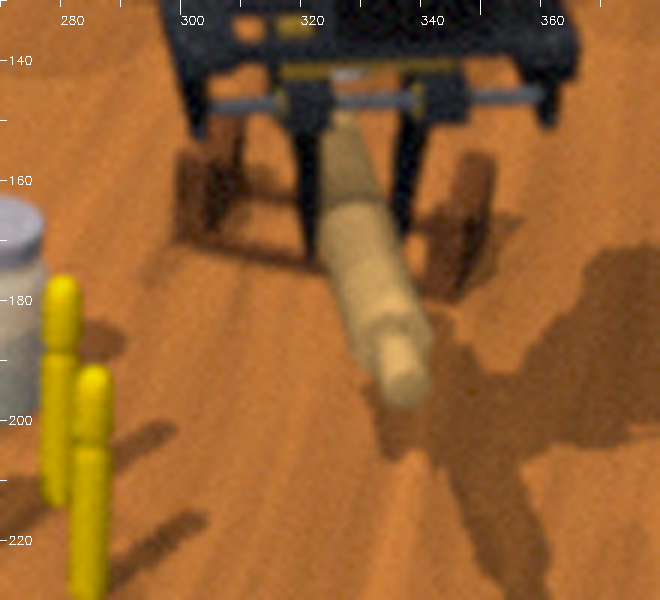

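```bash
python3 - <<'E'
from h import *
S=dict(np.load("pics/s9.npz"))
d=np.array([-.327,.945,0])
for k in (135,100,-135): print(k,proj(S,np.array([458.8,4.7,200.1])+k*d))
E
```

```text
135 [[337.19865277 193.95829564]]
100 [[334.7880104  186.37560825]]
-135 [[320.93489529 142.80056661]]
```

Call:
{"name": "play_rows", "arguments": {"moves": [[-0.02,-0.004,0,0,-0.001,-0.1,20],[-0.034,-0.01,0.001,0,0,-0.13,20],[-0.034,-0.0155,0.001,0,0,-0.13,20],[-0.031,-0.02,0.001,0,0,-0.13,20],[-0.029,-0.0238,0.001,0,0,-0.13,20],[-0.025,-0.0275,0.001,0,0,-0.13,20]]}}

```text
t: 21.3
eef_pos: [487.4, -200.9, 195.1]
tcp_rot: [-3.14, -0.005, 2.687]
ft_force: [0.4, 0.1, -1.7]
opening: 0.373
```

```bash
python3 pl.py 20 506,-295.5,180,3.04
```

```text
t 21.30 p [ 487.4 -200.9  195.1] rpy [-3.14  -0.005  2.687] q6 -1.63 F [ 0.4  0.1 -1.7] op 0.373
-> [506.0, -295.5, 180.0, 3.04] 3 rows
[-0.0194,-0.0256,0.0050,-0.000,-0.002,-0.118,20],
[-0.0163,-0.0277,0.0050,-0.000,-0.002,-0.118,20],
[-0.0129,-0.0294,0.0050,-0.000,-0.002,-0.118,20],
```

Call:
{"name": "play_rows", "arguments": {"moves": [[-0.018,-0.024,0.005,0,-0.002,-0.118,20],[-0.0163,-0.0277,0.005,0,-0.002,-0.118,20],[-0.009,-0.02,0.004,0,-0.001,-0.09,20],[0,0,0,0,0,0,20]]}}

```text
t: 21.7
eef_pos: [503.2, -290.6, 176.3]
tcp_rot: [3.14, -0.004, 3.027]
ft_force: [-0.2, 0.8, -2.4]
opening: 0.372
```

```bash
python3 pl.py 20 506,-295.5,120,3.04
```

```text
t 21.70 p [ 503.2 -290.6  176.3] rpy [ 3.14  -0.004  3.027] q6 -2.09 F [-0.2  0.8 -2.4] op 0.372
-> [506.0, -295.5, 120.0, 3.04] 2 rows
[-0.0018,-0.0023,0.0281,0.001,-0.002,-0.006,20],
[-0.0017,-0.0023,0.0282,0.001,-0.002,-0.006,20],
```

Call:
{"name": "play_rows", "arguments": {"moves": [[-0.0018,-0.0023,0.02,0.001,-0.002,-0.006,20],[-0.0017,-0.0023,0.028,0.001,-0.002,-0.006,20],[0,0,0.02,0,0,0,20],[0,0,0,0,0,0,20]]}}

```text
t: 22.1
eef_pos: [504.7, -293.7, 104.2]
tcp_rot: [3.14, -0.002, 3.033]
ft_force: [0.6, -0.3, -1.2]
opening: 0.374
```

```bash
python3 pl.py 20 506,-295.5,100,3.04
python3 - <<'E'
from h import *
b=snap("side","s10");a=snap("top","t10")
crop(b["img"],280,110,380,190,8,"pics/m2.png")
crop(a["img"],330,180,420,290,5,"pics/m1.png")
E
```

```text
t 22.10 p [ 504.7 -293.7  104.2] rpy [ 3.140e+00 -2.000e-03  3.033e+00] q6 -2.10 F [ 0.6 -0.3 -1.2] op 0.374
-> [506.0, -295.5, 100.0, 3.04] 1 rows
[-0.0015,-0.0017,0.0042,0.001,-0.002,-0.007,20],
```

View pics/m2.png

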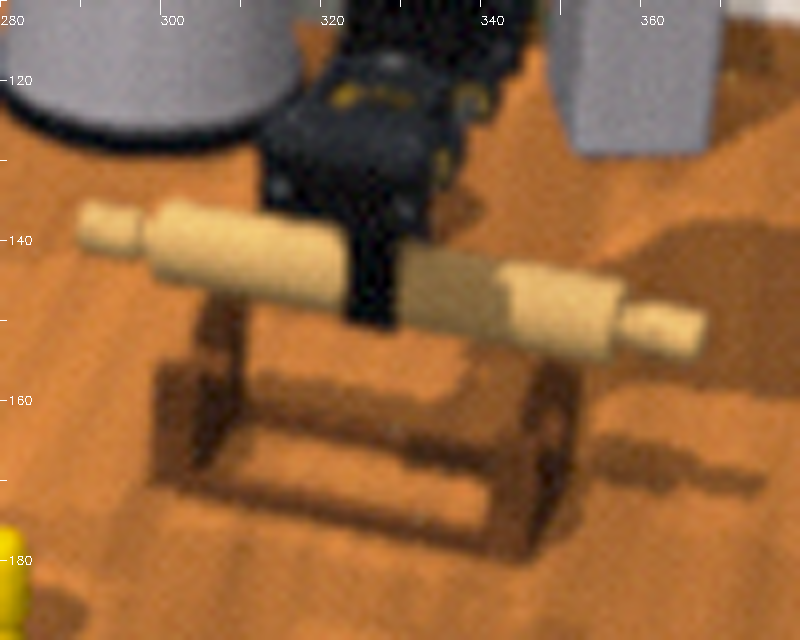

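View pics/m1.png

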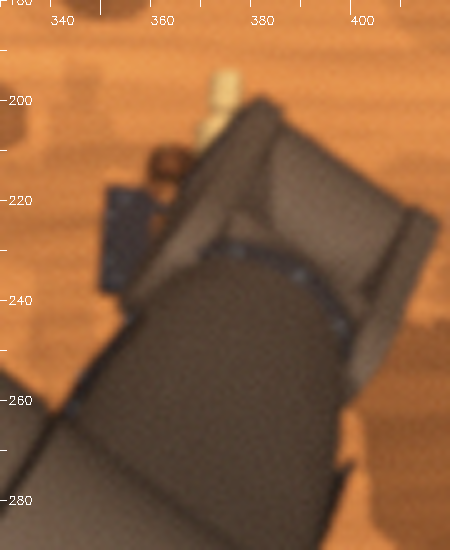

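```bash
python3 - <<'E'
from h import *
S=dict(np.load("pics/s10.npz"))
def P(c,yaw,tilt,s):
    d=np.array([np.cos(yaw)*np.cos(tilt),np.sin(yaw)*np.cos(tilt),np.sin(tilt)])
    return proj(S,np.array([np.array(c)+k*d for k in s]))
print(P([504.7,-293.7,102.8],3.033-np.pi,0,(135,100,0,-100,-135)))
print("tilt",P([504.7,-293.7,102.8],3.033-np.pi,0.03,(135,-135)))
for v in((506,-295.5),):
  print("rest",P([*v,59.5],-.1,0,(135,0,-135)))
E
```

```text
[[289.81287718 137.33340334]
 [299.46805742 139.16161565]
 [327.63514456 144.49506507]
 [356.6948028  149.9975232 ]
 [367.0844484  151.96480682]]
tilt [[289.86139693 136.28960666]
 [366.92547996 153.02996652]]
rest [[289.1233694  148.21299197]
 [326.46178597 155.33446255]
 [365.34114996 162.74983451]]
```

Call:
{"name": "play_rows", "arguments": {"moves": [[-0.0025,-0.0015,0.012,0,-0.02,-0.007,20],[0,0,0.012,0,0,0,20],[0,0,0,0,0,0,20]]}}

```text
t: 22.5
eef_pos: [509.7, -296.1, 85.3]
tcp_rot: [-3.139, 0.025, 3.04]
ft_force: [0.0, 0.1, -1.0]
opening: 0.373
```

```bash
python3 pl.py 20 507,-295.5,70,3.04
python3 - <<'E'
from h import *
b=snap("side","s11")
crop(b["img"],280,110,380,190,8,"pics/n2.png")
E
```

```text
t 22.50 p [ 509.7 -296.1   85.3] rpy [-3.139  0.025  3.04 ] q6 -2.12 F [ 0.   0.1 -1. ] op 0.373
-> [507.0, -295.5, 70.0, 3.04] 1 rows
[0.0031,0.0004,0.0152,-0.003,0.025,-0.000,20],
```

View pics/n2.png

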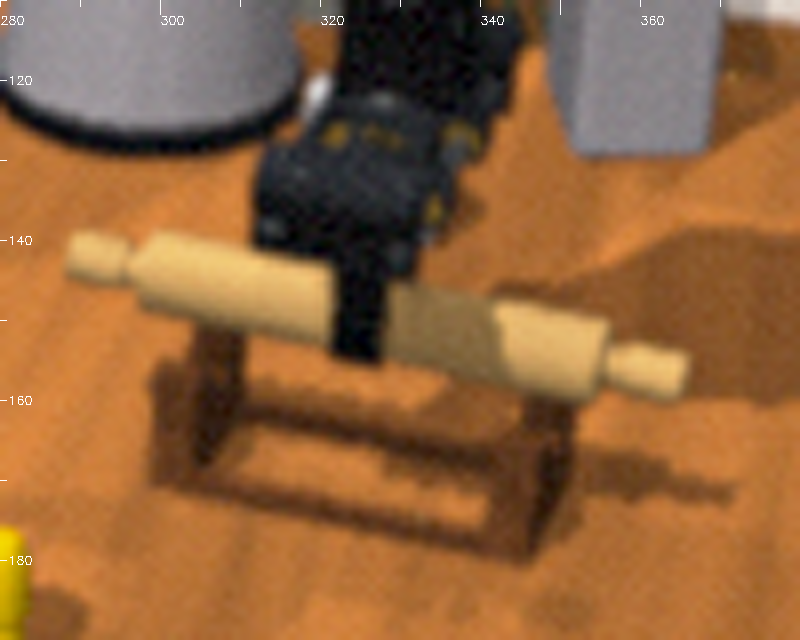

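Call:
{"name": "play_rows", "arguments": {"moves": [[0,0,0.009,0,0,0,20],[0,0,0.005,0,0,0,20],[0,0,0,0,0,0,20]]}}

```text
t: 22.85
eef_pos: [510.9, -296.6, 72.4]
tcp_rot: [-3.137, 0.027, 3.04]
ft_force: [0.4, -0.9, -1.4]
opening: 0.374
```

```bash
python3 pl.py 20 509.5,-295.5,61,3.04
```

```text
t 22.85 p [ 510.9 -296.6   72.4] rpy [-3.137  0.027  3.04 ] q6 -2.12 F [ 0.4 -0.9 -1.4] op 0.374
-> [509.5, -295.5, 61.0, 3.04] 1 rows
[0.0018,0.0010,0.0114,-0.005,0.027,-0.000,20],
```

Call:
{"name": "play_rows", "arguments": {"moves": [[0.0015,0.001,0.004,-0.004,0.002,0,20],[0,0,0.003,0,0,0,20]]}}

```text
t: 23.05
eef_pos: [509.8, -295.5, 65.4]
tcp_rot: [-3.141, 0.026, 3.04]
ft_force: [0.3, -0.3, -1.9]
opening: 0.374
```

Call:
{"name": "play_rows", "arguments": {"moves": [[0,0,0.002,0,0,0,20],[0,0,0.001,0,0,0,20]]}}

```text
t: 23.25
eef_pos: [510.0, -295.6, 62.5]
tcp_rot: [-3.141, 0.026, 3.039]
ft_force: [-2.3, 1.9, 12.3]
opening: 0.375
```

Call:
{"name": "play_rows", "arguments": {"moves": [[0,0.001,0,0,0,0,20],[0,0,0.001,0,0,0,20]]}}

```text
t: 23.45
eef_pos: [510.3, -295.2, 62.5]
tcp_rot: [-3.14, 0.027, 3.038]
ft_force: [-3.4, 0.5, 12.4]
opening: 0.37
```

```bash
python3 pl.py 20 509.5,-295.5,61,3.04
python3 - <<'E'
from cell import state
print(state()["moment"])
from h import *
b=snap("side","s12")
crop(b["img"],280,110,380,190,8,"pics/p2.png")
E
```

```text
t 23.45 p [ 510.3 -295.2   62.5] rpy [-3.14   0.027  3.038] q6 -2.13 F [-3.4  0.5 12.4] op 0.370
-> [509.5, -295.5, 61.0, 3.04] 1 rows
[0.0008,-0.0004,0.0015,-0.002,0.027,-0.002,20],
[ 0.23032209  0.70039191 -0.3895346 ]
```

View pics/p2.png

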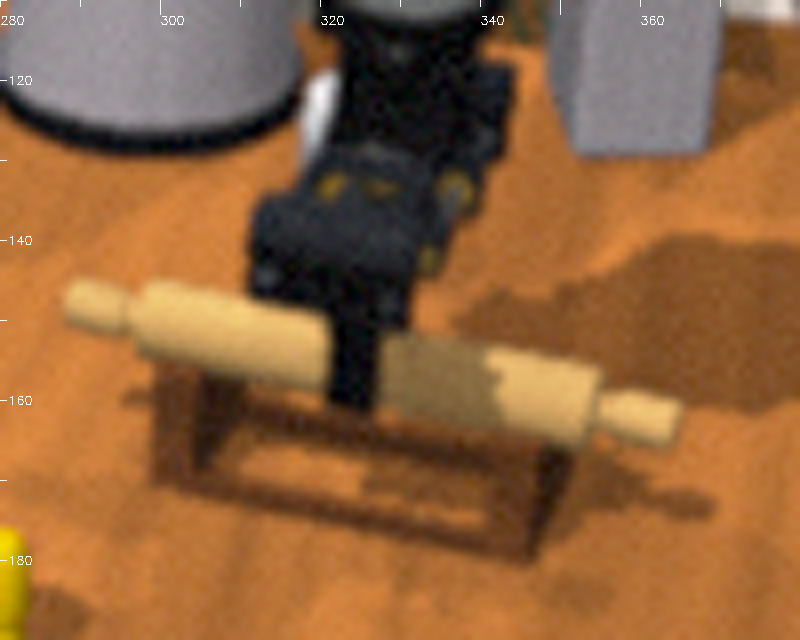

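Call:
{"name": "play_rows", "arguments": {"moves": [[0.0005,0,0.001,0,0.008,0,20],[0,0,0,0,0,0,20]]}}

```text
t: 23.7
eef_pos: [510.3, -295.3, 62.6]
tcp_rot: [-3.14, 0.021, 3.037]
ft_force: [-0.8, 1.8, -0.9]
opening: 0.372
```

```bash
python3 pl.py 20 509.5,-295.5,61,3.04
python3 - <<'E'
from cell import state
print(state()["moment"])
E
```

```text
t 23.70 p [ 510.3 -295.3   62.6] rpy [-3.14   0.021  3.037] q6 -2.12 F [-0.8  1.8 -0.9] op 0.372
-> [509.5, -295.5, 61.0, 3.04] 1 rows
[0.0008,-0.0003,0.0016,-0.002,0.021,-0.003,20],
[ 0.29842612  0.24032304 -0.24513143]
```

Call:
{"name": "play_rows", "arguments": {"moves": [[0,0,0.0015,0,0.003,0,20],[0,0,0.001,0,0,0,20]]}}

```text
t: 23.9
eef_pos: [510.5, -295.5, 61.9]
tcp_rot: [-3.139, 0.019, 3.035]
ft_force: [-5.4, 2.7, 15.0]
opening: 0.374
```

```bash
python3 pl.py 20 509.5,-295.5,61,3.04
python3 - <<'E'
from cell import state
print(state()["moment"])
E
```

```text
t 23.90 p [ 510.5 -295.5   61.9] rpy [-3.139  0.019  3.035] q6 -2.11 F [-5.4  2.7 15. ] op 0.374
-> [509.5, -295.5, 61.0, 3.04] 1 rows
[0.0010,-0.0001,0.0009,-0.002,0.019,-0.005,20],
[ 0.5143709   0.95233145 -0.60777169]
```

Call:
{"name": "play_rows", "arguments": {"moves": [[0.001,0.0006,0,0,0.008,0.005,20],[0,0,0.001,0,0,0,20]]}}

```text
t: 24.1
eef_pos: [510.1, -295.3, 61.8]
tcp_rot: [-3.138, 0.013, 3.03]
ft_force: [-4.8, -0.5, 12.0]
opening: 0.373
```

```bash
python3 pl.py 20 509.5,-295.5,61,3.04
python3 - <<'E'
from cell import state
print(state()["moment"])
E
```

```text
t 24.10 p [ 510.1 -295.3   61.8] rpy [-3.138  0.013  3.03 ] q6 -2.10 F [-4.8 -0.5 12. ] op 0.373
-> [509.5, -295.5, 61.0, 3.04] 1 rows
[0.0006,-0.0002,0.0008,-0.004,0.013,-0.010,20],
[ 0.13566103  0.66837517 -0.35854709]
```

Call:
{"name": "play_rows", "arguments": {"moves": [[0.0015,0,0,0,0.008,0.003,20],[0,0,0.0012,0,0,0,20]]}}

```text
t: 24.3
eef_pos: [509.1, -295.6, 61.3]
tcp_rot: [-3.137, 0.006, 3.026]
ft_force: [-6.6, 0.1, 20.4]
opening: 0.374
```

```bash
python3 pl.py 20 509.5,-295.5,61,3.04
python3 - <<'E'
from cell import state
print(state()["moment"])
E
```

```text
t 24.30 p [ 509.1 -295.6   61.3] rpy [-3.137  0.006  3.026] q6 -2.09 F [-6.6  0.1 20.4] op 0.374
-> [509.5, -295.5, 61.0, 3.04] 1 rows
[-0.0004,0.0001,0.0003,-0.004,0.006,-0.014,20],
[ 0.09400795  1.10902025 -0.4780638 ]
```

Call:
{"name": "play_rows", "arguments": {"moves": [[0,0,-0.0005,0,0,0,20],[0,0,0,0,0,0,45],[0,0,0,0,0,0,60],[0,0,0,0,0,0,80],[0,0,0,0,0,0,80]]}}

```text
t: 24.8
eef_pos: [508.5, -295.3, 60.7]
tcp_rot: [-3.138, 0.005, 3.028]
ft_force: [-0.9, -0.4, -0.9]
opening: 0.646
```

```bash
python3 pl.py 80 509.5,-295.5,120,3.04
python3 - <<'E'
from h import *
b=snap("side","s13")
crop(b["img"],280,110,380,190,8,"pics/q2.png")
E
```

```text
t 24.80 p [ 508.5 -295.3   60.7] rpy [-3.138  0.005  3.028] q6 -2.09 F [-0.9 -0.4 -0.9] op 0.646
-> [509.5, -295.5, 120.0, 3.04] 2 rows
[-0.0006,-0.0002,-0.0297,-0.002,0.002,-0.006,80],
[-0.0006,-0.0001,-0.0297,-0.002,0.002,-0.006,80],
```

View pics/q2.png

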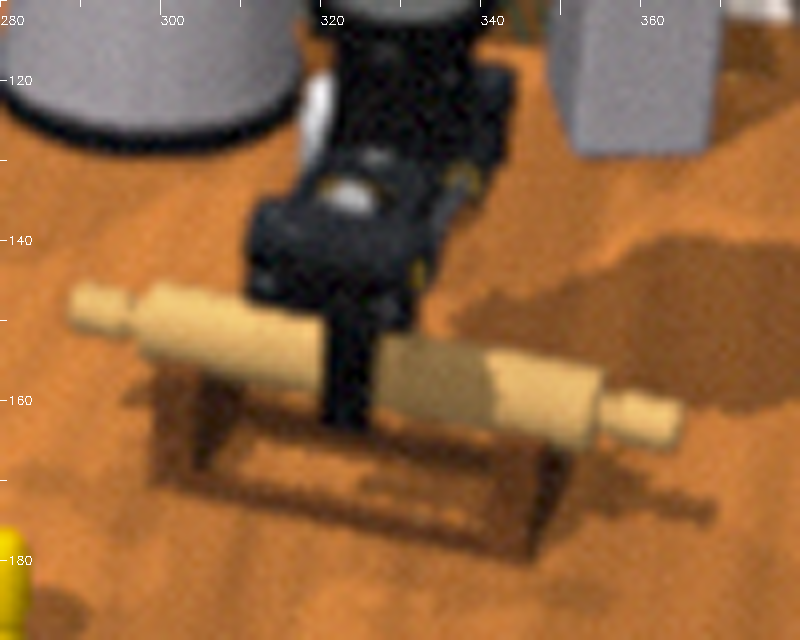

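Call:
{"name": "play_rows", "arguments": {"moves": [[0,0,0,0,0,0,80],[0,0,-0.01,0,0,0,80],[0,0,-0.02,0,0,0,80],[0,0,-0.04,0,0,0,80],[0,0,-0.045,0,0,0,80],[0,0,-0.045,0,0,0,80],[0,0,-0.045,0,0,0,80],[0,0,-0.02,0,0,0,80]]}}

```text
t: 25.65
eef_pos: [506.3, -293.3, 295.3]
tcp_rot: [-3.141, -0.0, 3.028]
ft_force: [0.3, -0.2, -0.5]
opening: 0.799
```

```bash
python3 pl.py 80 480,30,300,2.0
```

```text
t 25.65 p [ 506.3 -293.3  295.3] rpy [-3.141 -0.     3.028] q6 -2.09 F [ 0.3 -0.2 -0.5] op 0.799
-> [480.0, 30.0, 300.0, 2.0] 8 rows
[0.0078,0.0398,-0.0006,-0.000,0.000,0.128,80],
[0.0129,0.0384,-0.0006,-0.000,0.000,0.128,80],
[0.0177,0.0365,-0.0006,-0.000,0.000,0.128,80],
[0.0222,0.0339,-0.0006,-0.000,0.000,0.128,80],
[0.0264,0.0308,-0.0006,-0.000,0.000,0.128,80],
[0.0301,0.0271,-0.0006,-0.000,0.000,0.128,80],
[0.0333,0.0231,-0.0006,-0.000,0.000,0.128,80],
[0.0360,0.0186,-0.0006,-0.000,0.000,0.128,80],
```

Move aside for a clear overall view of everything.

Call:
{"name": "play_rows", "arguments": {"moves": [[0.005,0.025,-0.001,0,0,0.1,80],[0.0129,0.0384,-0.001,0,0,0.128,80],[0.0177,0.0365,-0.001,0,0,0.128,80],[0.022,0.034,-0.001,0,0,0.128,80],[0.026,0.031,-0.001,0,0,0.128,80],[0.03,0.027,-0.001,0,0,0.128,80],[0.02,0.012,0,0,0,0.06,80],[0,0,0,0,0,0,80]]}}

```text
t: 26.45
eef_pos: [478.3, -35.3, 310.9]
tcp_rot: [3.136, 0.013, 2.192]
ft_force: [0.4, -0.8, 0.2]
opening: 0.801
```

```bash

python3 - <<'E'
from h import *
b=snap("side","s14");a=snap("top","t14")
cv2.imwrite("pics/r1.png",a["img"][:,:,::-1])
crop(b["img"],180,120,380,310,4,"pics/r2.png")
crop(a["img"],335,190,400,275,7,"pics/r3.png")
E
```

```text
(no output)
```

View pics/r2.png

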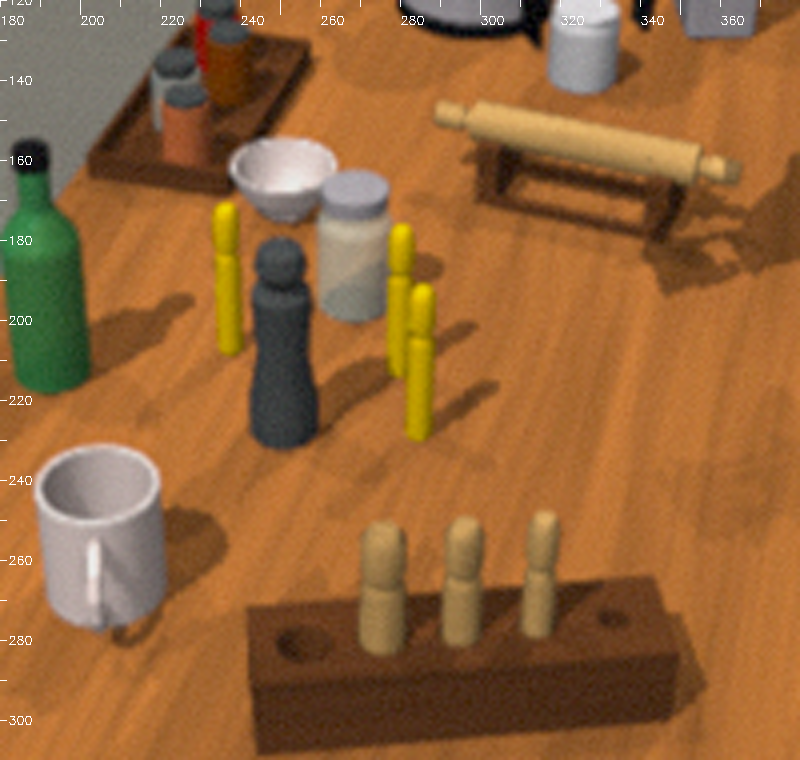

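View pics/r3.png

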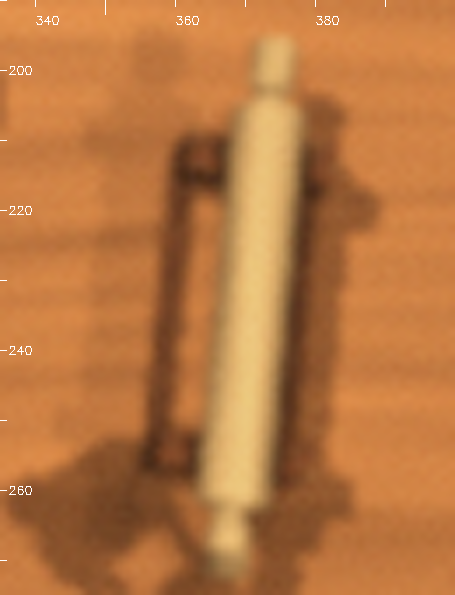

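View pics/r1.png

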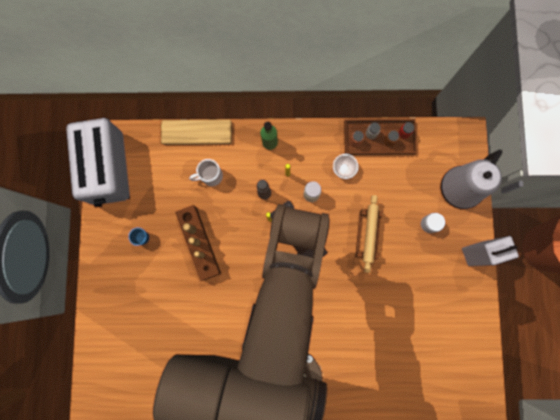

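```bash

python3 - <<'E'
from h import *
T=dict(np.load("pics/t14.npz"));S=dict(np.load("pics/s14.npz"))
d=np.array([np.cos(-.1),np.sin(-.1),0]);c=np.array([506,-295,59.5])
for k in(135,-135): print(k,"top",proj(T,c+k*d).round(1),"side",proj(S,c+k*d).round(1))
E
```

```text
135 top [[373.  195.6]] side [[289.1 148.3]]
-135 top [[367.7 272.6]] side [[365.3 162.8]]
```

```bash
python3 -c "
from cell import *
print(job_done())"
```

```text
the job is handed in; nothing more can be done
None
```

The job is done and handed in at about 26.6 s of the 69 s allowed.

- **28 mm tamper:** I took it out of the cradle first and stood it in the 30 mm hole. It needed one small sideways correction at the chamfer. I stopped when it pressed on the hole floor with about 23 N.
- **20 mm tamper:** I lifted it from between the mill and the jar and stood it in the 22 mm hole. It went in freely and pressed on the floor with about 34 N.
- **Rolling pin:** I lowered it into the cradle after the tamper was out. One end touched slightly first, so I levelled it in small steps before opening the jaws.

**Final pictures:**
- All three tampers stand in the block, both loose ones seated about as deep as the stored one, and the end holes are empty.
- The pin lies level in both notches, with about equal barrel overhang (4.8 and 4.5 px) past each rest. Its ends are within about 1 px of where they should be; the top view puts it perhaps 1–2 mm and 0.02 rad off.
- The bystanders in view look unmoved, and the gripper was clear of everything, about 300 mm up. The arm hides part of the worktop in the last top view.

**Checks that disagreed:** my first camera estimate of the 30 mm hole was off by nearly 2 mm in y. I corrected for that by contact force, and for the 22 mm hole by carrying the same offset over. While I was seating the pin, the wrist moment still suggested the load was not quite even on the two rests. After release the pictures showed no visible tilt.

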